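Lock an idler pulley's bearing nut with its jam nut

ROBOT

A 7-joint arm with a two-finger parallel gripper is mounted at the origin on the work surface. World frame = base frame: x ahead of the robot, y to its left, z up, the work surface at z = 0. Lengths are in m, angles in rad, forces in N, time in s.
With the tool pointing down it reaches from about 0.4 to 0.875 m from the base axis. Payload 6.5 kg.
Tool frame: the origin (TCP) lies midway between the tips of the shut fingers; the grasp point (between the pads) lies 19 mm behind it (arm.grasp_offset is the distance from the TCP to the grasp point, in m); z points along the fingers, y is the line along which they close (so a half turn about z gives the same grasp; the last joint's range is limited). The gripper opens to 85 mm and grips with 20 to 120 N. Pads are 22 mm wide; open, the fingers measure 114 mm over their backs; the gripper's body (76 mm by 85 mm) begins 54 mm behind the grasp point. The pads swing forward as they close: fully open they stand 13 mm farther back than shut.
Start: joints at [1.081, 0.536, -0.004, 1.538, 0.003, 1.067, -0.071], TCP at [0.267, -0.592, 0.231] pointing down, gripper open.
Joint ranges: [-2.7, 2.7], [-0.37, 2.16], [-1.27, 1.26], [0.24, 2.4], [-1.31, 4.45], [0.19, 1.91], [-2.76, 2.76]. Speed limits (rad/s): [2.39, 2.39, 3.14, 3.14, 3.14, 3.14, 3.14].

INTERFACE

Orientations are given as a 3x3 rotation matrix whose columns are the frame's x, y, z axes.
In Python, from cell import arm gives the robot as it stands. The module is installed in compiled form; this text tells all that it offers.
- The arm moves only by the tool arm_command, never from a script. Its argument "commands" is a list of rows, each an object of numbers: "claw": the finger opening in cm, from 0 to 8.54; "x", "y", "z": the shift along the tool's x, y, z in cm; "rx", "ry", "rz": the turn, a rotation vector about the tool's x, y, z in degrees. In form: [{"claw": .., "x": .., "y": .., "z": .., "rx": .., "ry": .., "rz": ..}, ...]. A call has 1 to 10 rows; each row shifts and turns the commanded pose from where the row before left it, along the tool's axes as they then stand; what a row does not reach is not made up. A row lasts 1/12 s, in which the tool goes at most 41.7 mm and 7.16 degrees, less where a joint would pass 70% of its speed; a pose out of reach is approached as far as the arm can. A call is refused whole if a number of a shift passes 4.17 or a number of a turn 7.16, either way. A call with a gripper value outside its range is refused whole. The fingers move at their own pace and stop on an object; "grip_force" is the grip in N (left out, the last holds). Time passes only in rows, so rows that do not move let the fingers close. It gives the time, the measured TCP pose, the force, the opening and the grip force at its end, in the units of the state.
- arm.state(): the state, without advancing time (a new reading comes with each control period).
- arm.grab_frame(name): name is "scene" or "side" or "wrist"; returns a dict with "pixels" (400x640x3 uint8, blue, green, red), "range_z" (400x640 float32, m along the optical axis (not along the pixel's ray), 0 where there is no reading), "K" (3x3 intrinsics, pixels), "rvec" (rotation vector, rad) and "tvec" (3), from world to camera coordinates, as OpenCV has them. Camera axes: x right, y down, z forward; pixel columns grow to the right and rows downward; lengths in m; the calibration is good to about 2 mm. A picture is of the moment at which its call begins.
- arm.close_job(): hands the job in; it is judged then, once.
The state is a dict: "time_s": time; "joints": joint angles; "joint_vel": joint speeds; "joint_efforts": joint torques, N m; "position": TCP position; "tool_rot": TCP orientation; "ft_force": force on the tool from outside, world axes, zero at the start; "moment": the same for the moment, N m; "gripper_width": finger opening in m; "grip_force": force on a finger pad.
Only numpy, scipy, OpenCV 4.12 (cv2) and the standard library are available. Lean on these libraries where they do the work, as an engineer would, in place of code of your own. Each camera call takes 0.05 s, during which the arm holds its last target. There are 200 camera calls.

TASK

The bearing play of this idler pulley is set, so lock it: put the larger open-ended spanner (36 mm) on the hexagon adjusting nut with its handle towards the robot, just short of the guard pillar that will stop it from going round clockwise, and let go of it; then turn the tommy-bar jam nut clockwise down onto the adjusting nut and nip it up to about 0.9 newton metres (a push of some 14 newtons near the end of the bar), so that the spanner leaning on the pillar takes the load. Do not strain it: never more than about 1.1 newton metres, and the adjusting nut must not be carried round by more than about a twentieth of a turn. Leave the spanner on the nut, and leave everything else on the bench where it is.

Things in the scene. Friction and masses are not known exactly. Their poses are not given: they have to be found in the camera images.
- idler: Idler pulley station, fixed to the bench; origin on the spindle axis at bench level, z up. Grey base plate 196 mm square, 14 mm thick; aluminium pulley, 170 mm diameter, that does not turn, its flat top face 60 mm above the bench; 20 mm spindle up to 129 mm; four 12 mm guard pillars, 86 mm high, 105 mm from the axis. The spanner's handle belongs along this body's -x (roughly to the robot).
- pillar: The guard pillar that stops the spanner: 12 mm diameter, 105 mm from the spindle axis, from 14 to 86 mm above the bench; origin at its foot. From above it stands 0.192 rad clockwise of the idler's -x direction: the handle of a spanner lying along -x clears it by about 6 mm, and it stops the handle from going clockwise. The spanner's head is too wide to slide past: lower it between pillar and nut.
- adjuster (a joint): Turn of the adjusting nut from its nominal place, rad, positive clockwise from above. It is the lower, hexagonal nut, 36 mm across flats, 19 mm high, on the pulley face (60 to 79 mm above the bench). At 0 two flats are parallel to the idler's x axis. Its drag is only about 0.15 N m: the tightened jam nut carries it round if nothing holds it.
- adjuster_mid (a point): Middle of the adjusting nut, on the spindle axis, 69.5 mm above the bench; its axes turn with the nut, and two of its flats are parallel to its x axis, the way the spanner slides on.
- jam (a joint): Turn of the jam nut relative to the adjusting nut, rad: negative while it still has to be turned down (0.5 to 1.2 rad at the start, its bar then clear of the spanner's way), 0 when it touches the adjusting nut; it grows clockwise from above. It turns freely (drag about 0.08 N m) up to there, then carries the adjusting nut along until the spanner stops that.
- bar_mid (a point): Jam nut: round dark tommy nut just above the adjusting nut, 36 mm diameter, 79 to 117 mm above the bench, with a straight cross bar 12 mm thick and 150 mm long (75 mm to each side), its centre line 104.5 mm above the bench. The point is on the spindle axis in the middle of the bar; its x axis runs along the bar and turns with the nut. The spindle ends 12 mm above the nut.
- spanner_jaw (a point): The larger open-ended spanner, steel, about 0.38 kg, loose on the bench: centre of the jaw opening, half-way up. x points out of the mouth, away from the handle; z is normal to the flat. Opening 37.6 mm wide, flared tips reach 21 mm beyond the centre, throat 22 mm behind it; head 14 mm thick, 68 mm wide, ends 40 mm behind it. Fully on the nut, this point lies on the spindle axis within 2 mm.
- spanner_grip (a point): Same spanner, a good place to grip the handle: 147 mm behind the jaw centre, half-way up (7 mm above the bench when lying). Handle 16 mm wide, 10 mm thick (from 2 to 12 mm above the bench), from 57 to 190 mm behind the jaw centre. It balances about 66 mm behind the jaw centre, so laid on the pulley face it stays there when let go.
- spanner_small: A smaller open-ended spanner (24 mm, too small), a bystander. Origin under its jaw centre, handle 150 mm towards its -x.
- bearing: Loose ball bearing, 52 mm diameter, 16 mm high, a bystander. Origin under its centre.
- hammer: Hammer with wooden handle, a bystander, 260 mm long, lying along its x. Origin under its middle.
- screwdriver: Screwdriver, a bystander, 200 mm long, lying along its x. Origin under its middle.
- grease: Grease tin, a bystander, 72 mm diameter, 85 mm high. Origin under its centre.
- tray: Steel tray with spare nuts, a bystander, 130 x 100 x 32 mm. Origin under its centre.
- sheave: Small spare pulley, a bystander, 68 mm diameter, 30 mm high. Origin under its centre.
- carton: Small cardboard box, a bystander, 90 x 120 x 60 mm. Origin under its centre.
Things that resemble listed ones, but are neither listed nor needed, are in the scene too. What is shaped like the part that bears spanner_jaw but green or orange is not meant.

How it is judged:
By the outcome, as a careful person would: the job done as asked, in the order asked, and still so for the second after the job is handed in, with the robot touching nothing.
It also fails if it takes over 69 s, if anything falls off the work surface, if the arm or the gripper's body presses on something with over 40 N, if the wrist force passes 120 N, or if a joint passes its speed limit or range.

## Working session

There is one attempt and no reset: what is moved stays moved. The work goes in short steps, Python scripts to look and compute and a tool call to move; the robot and the scene stay as the last step left them, time stands still between calls to the robot, and variables do not carry over. Pictures are saved under pics/ and viewed, at most 10 in all, crops included, and the job is handed in when it is done.

Besides the shell and the picture viewer there is one more tool, called after "Call:" as name([rows], argument=value, ...), one row to a line, values as JSON. arm_command: Moves the arm, as the interface text tells. Its arguments: {"type":"object","properties":{"commands":{"type":"array"},"grip_force":{"type":"number"}},"required":["commands"]}

```bash
mkdir -p pics; cat > h.py <<'E'
import numpy as np, cv2
from cell import arm
def grab(n,save=None):
    f=arm.grab_frame(n)
    if save: cv2.imwrite('pics/'+save,f['pixels'])
    return f
def cam(f):
    R=cv2.Rodrigues(np.array(f['rvec'],float))[0]; t=np.array(f['tvec'],float).reshape(3); return R,t,np.array(f['K'])
def ray(f,uv,z):
    R,t,K=cam(f); uv=np.atleast_2d(uv).astype(float)
    d=(np.linalg.inv(K)@np.c_[uv,np.ones(len(uv))].T).T@R; c=-R.T@t
    return c+d*((z-c[2])/d[:,2])[:,None]
def proj(f,p):
    R,t,K=cam(f); q=(K@(R@np.atleast_2d(p).T+t[:,None])).T; return q[:,:2]/q[:,2:]
def cloud(f):
    R,t,K=cam(f); z=f['range_z']; v,u=np.indices(z.shape)
    P=np.stack([(u-K[0,2])/K[0,0]*z,(v-K[1,2])/K[1,1]*z,z],-1)
    return (P-t)@R
E
python3 - <<'E'
from h import *
np.set_printoptions(precision=4,suppress=True)
for n in ('scene','side','wrist'):
    f=grab(n,n+'0.png'); R,t,K=cam(f); print(n,-R.T@t,R[2],K[0,0])
    np.save(n+'0.npy',f,allow_pickle=True)
s=arm.state(); print(s)
E
```

```text
scene [ 1.1055 -0.558   1.2435] [-0.4176  0.3699 -0.8299] 401.8621320081795
side [ 0.4543 -0.8745  1.0097] [ 0.0753  0.6697 -0.7388] 446.4587377215421
wrist [ 0.3368 -0.561   0.3729] [-0.2767 -0.1226 -0.9531] 293.06427943078114
{'time_s': 0.15, 'joints': array([ 1.0808,  0.537 , -0.0044,  1.5386,  0.0026,  1.0673, -0.0712]), 'joint_vel': array([ 0.0012, -0.0011,  0.0012, -0.0041,  0.    ,  0.0001, -0.0026]), 'joint_efforts': array([  0.0014, -58.3787,   1.0495, -25.9347,   0.0124,   0.0066,
         0.    ]), 'position': array([ 0.2671, -0.5921,  0.2306]), 'tool_rot': array([[ 0.9115,  0.4113, -0.0006],
       [ 0.4113, -0.9115,  0.0012],
       [-0.0001, -0.0013, -1.    ]]), 'ft_force': array([-0.1751,  0.7143,  0.1701]), 'moment': array([-0.0618, -0.0312, -0.0367]), 'grip_force': 0.0, 'gripper_width': 0.08564313088936748}
```

View pics/scene0.png

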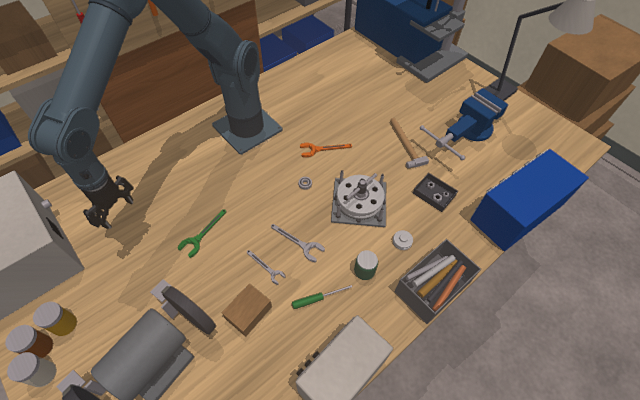

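View pics/side0.png

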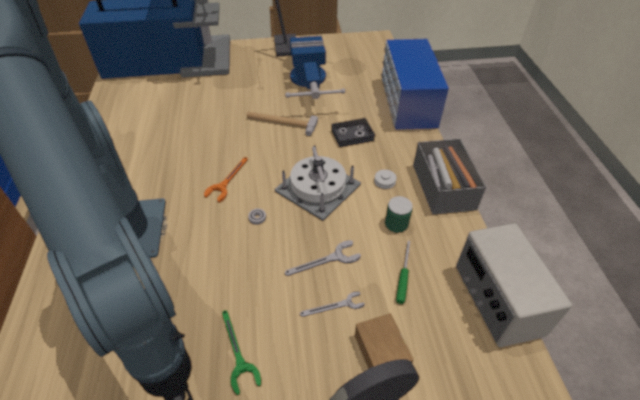

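Scene view: steel spanners at (298,243), longer with the bigger jaw, and at (265,265), smaller; the green one at (200,235) and the orange one at (325,149) are decoys. Idler is at (360,197). The larger steel spanner fits the description. I'll confirm it in an enlarged crop and measure.

```bash
cat > m.py <<'E'
from h import *
np.set_printoptions(precision=4,suppress=True)
for n,box in (('scene',(235,215,335,290)),('side',(270,230,375,320))):
    f=np.load(n+'0.npy',allow_pickle=True).item(); im=f['pixels']
    hsv=cv2.cvtColor(im,cv2.COLOR_BGR2HSV); x0,y0,x1,y1=box
    m=np.zeros(im.shape[:2],np.uint8); m[y0:y1,x0:x1]=((hsv[y0:y1,x0:x1,1]<60)*255)
    k,lab,st,_=cv2.connectedComponentsWithStats(m)
    for i in range(1,k):
        if st[i,4]<60: continue
        v,u=np.nonzero(lab==i); P=ray(f,np.c_[u,v],.009)[:,:2]; c=P.mean(0)
        _,_,V=np.linalg.svd(P-c); s=(P-c)@V[0]; 
        print(n,st[i],c,'axis',V[0],'ends',s.min(),s.max(),c+V[0]*s.min(),c+V[0]*s.max(),'width',np.ptp((P-c)@V[1]))
    C=cloud(f); 
    # top of pulley points
    q=C[(abs(C[...,2]-.060)<.004)&(C[...,0]>.4)&(C[...,0]<.8)&(abs(C[...,1])<.3)]; print('pulley',len(q),q[:,:2].min(0),q[:,:2].max(0))
a=cv2.imread('pics/scene0.png')[165:290,240:400]; b=cv2.imread('pics/side0.png')[140:320,265:375]
a=cv2.resize(a,None,fx=3,fy=3,interpolation=3); b=cv2.resize(b,None,fx=2.8,fy=2.8,interpolation=3)
o=np.zeros((520,800,3),np.uint8); o[:a.shape[0],:480]=a; o[:b.shape[0],485:485+b.shape[1]]=b; cv2.imwrite('pics/crop1.png',o)
E
python3 m.py
```

```text
scene [271 224  54  38 390] [ 0.5779 -0.1744] axis [0.9627 0.2707] ends -0.1261277837424172 0.08356491016073074 [ 0.4565 -0.2086] [ 0.6584 -0.1518] width 0.06981630454722558
scene [247 250  38  35 232] [ 0.5757 -0.3174] axis [0.9882 0.153 ] ends -0.09065746024359927 0.06931882780862568 [ 0.4861 -0.3313] [ 0.6442 -0.3068] width 0.04485547743826607
pulley 1103 [ 0.4754 -0.1069] [0.7943 0.2056]
side [285 240  76  36 661] [ 0.5741 -0.1769] axis [-0.963  -0.2693] ends -0.08726386424375916 0.12501791061763795 [ 0.6582 -0.1534] [ 0.4537 -0.2105] width 0.07413762330769957
side [300 291  64  26 456] [ 0.5715 -0.32  ] axis [-0.9882 -0.1533] ends -0.07097930191206879 0.09089004012507607 [ 0.6416 -0.3091] [ 0.4816 -0.334 ] width 0.048012539108778035
pulley 1424 [ 0.4722 -0.1096] [0.7966 0.1823]
```

View pics/crop1.png

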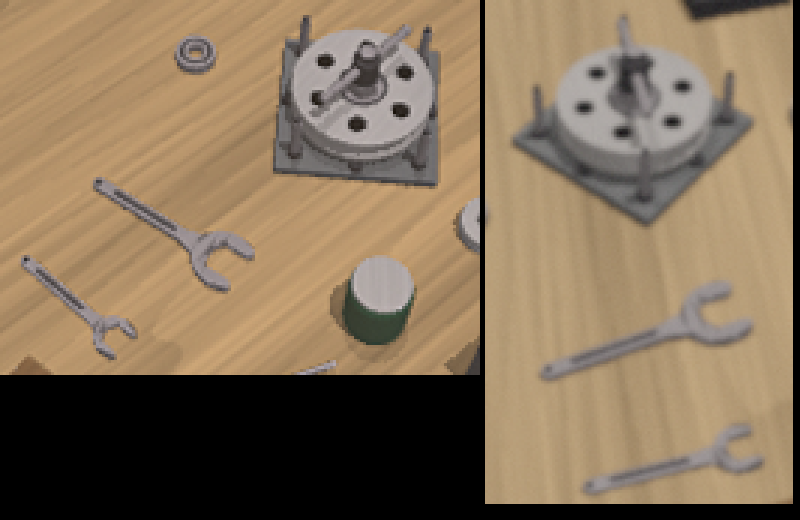

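The crop confirms it: the larger steel spanner measures 211 mm against the small one's 160 mm. It lies along (0.963, 0.270), with its jaw near (0.638, -0.158) and its grip point near (0.4965, -0.198). Next is the idler pose.

```bash
python3 - <<'E'
from h import *
np.set_printoptions(precision=4,suppress=True)
F={n:np.load(n+'0.npy',allow_pickle=True).item() for n in('scene','side')}
print('pill sc',ray(F['scene'],[(342,171),(382.3,175),(338.7,193.3),(380.7,198.3)],.086))
print('pill si',ray(F['side'],[(283.6,171.4),(322,194.3),(352.5,166.8)],.086))
print('corn sc',ray(F['scene'],[(331.7,222.3),(385.7,226.7)],.014))
print('corn si',ray(F['side'],[(275.4,190),(323.2,219.6),(360.7,183)],.014))
print('spindle',ray(F['scene'],[(240+367/3,165+45/3)],.129),ray(F['side'],[(265+(632-485)/2.8,140+57/2.8)],.129))
print('bar sc',ray(F['scene'],[(240+409/3,165+30/3),(240+314/3,165+108/3)],.108))
print('bar si',ray(F['side'],[(265+(623-485)/2.8,140+18/2.8),(265+(649-485)/2.8,140+112/2.8)],.108))
# pulley top face: light pixels by depth plane
for n in F:
    C=cloud(F[n]); m=(abs(C[...,2]-.060)<.005)&(abs(C[...,0]-.63)<.11)&(abs(C[...,1]-.06)<.16)
    v,u=np.nonzero(m); e=cv2.minEnclosingCircle(C[m][:,:2].astype(np.float32)); print(n,m.sum(),e)
E
```

```text
pill sc [[0.4799 0.1035 0.086 ]
 [0.5873 0.2036 0.086 ]
 [0.546  0.028  0.086 ]
 [0.6558 0.1263 0.086 ]]
pill si [[ 0.4779  0.0985  0.086 ]
 [ 0.5795 -0.009   0.086 ]
 [ 0.686   0.093   0.086 ]]
corn sc [[ 0.5886 -0.0387  0.014 ]
 [ 0.7249  0.0959  0.014 ]]
corn si [[ 0.4484  0.0942  0.014 ]
 [ 0.5794 -0.0427  0.014 ]
 [ 0.7164  0.092   0.014 ]]
spindle [[0.5775 0.1065 0.129 ]] [[0.5786 0.0876 0.129 ]]
bar sc [[0.5835 0.1728 0.108 ]
 [0.5934 0.0111 0.108 ]]
bar si [[0.5797 0.175  0.108 ]
 [0.5884 0.0257 0.108 ]]
scene 1099 ((0.5851951241493225, 0.10120345652103424), 0.10856689512729645)
side 1316 ((0.5841856002807617, 0.09470055997371674), 0.1054319366812706)
```

Idler centre is about (0.583, 0.096). The robot-side pillar sits at about 178°, so the handle direction is about 189° and the spanner yaw about 9°. I'll move above the spanner handle, 135 mm behind the jaw.

Call:
arm_command([
  {"rz": 4.3,"x": 2.0,"y": -2.0},
  {"rz": 4.3,"x": 2.8,"y": -2.6},
  {"x": 2.8,"y": -2.65},
  {"x": 2.8,"y": -2.65},
  {"x": 2.8,"y": -2.65},
  {"x": 2.8,"y": -2.65},
  {"x": 2.8,"y": -2.65},
  {"x": 2.8,"y": -2.65},
  {"x": 2.8,"y": -2.65},
  {"x": 2.8,"y": -2.65},
])

```text
validation failed for argument at $.co...
```

```bash
cat >> h.py <<'E'
def togo(x,y,z=None,yaw=None):
    s=arm.state(); R=s['tool_rot']; p=s['position']; d=np.array([x,y,p[2] if z is None else z])-p
    print('t',s['time_s'],'pos',np.round(p,4),'yaw',round(np.degrees(np.arctan2(R[1,0],R[0,0])),2),'down',np.round(R[:,2],3),'F',np.round(s['ft_force'],1),'M',np.round(s['moment'],2),'w',round(s['gripper_width'],4))
    print('tool cm',np.round(R.T@d*100,2), '' if yaw is None else ('rz',round(np.degrees(np.arctan2(R[1,0],R[0,0]))-yaw,2)))
E
python3 -c "
from h import *
togo(.508,-.1945,.13,15.65)"
```

```text
t 0.15 pos [ 0.2671 -0.5921  0.2306] yaw 24.29 down [-0.001  0.001 -1.   ] F [-0.2  0.7  0.2] M [-0.06 -0.03 -0.04] w 0.0856
tool cm [ 38.31 -26.32  10.09] ('rz', np.float64(8.64))
```

Call:
arm_command([
  {"claw": 8.5,"x": 2.0,"y": -2.0,"z": 0,"rx": 0,"ry": 0,"rz": 4.3},
  {"claw": 8.5,"x": 2.8,"y": -2.6,"z": 0,"rx": 0,"ry": 0,"rz": 4.3},
  {"claw": 8.5,"x": 2.8,"y": -2.65,"z": 0,"rx": 0,"ry": 0,"rz": 0},
  {"claw": 8.5,"x": 2.8,"y": -2.65,"z": 0,"rx": 0,"ry": 0,"rz": 0},
  {"claw": 8.5,"x": 2.8,"y": -2.65,"z": 0,"rx": 0,"ry": 0,"rz": 0},
  {"claw": 8.5,"x": 2.8,"y": -2.65,"z": 0,"rx": 0,"ry": 0,"rz": 0},
  {"claw": 8.5,"x": 2.8,"y": -2.65,"z": 0,"rx": 0,"ry": 0,"rz": 0},
  {"claw": 8.5,"x": 2.8,"y": -2.65,"z": 0,"rx": 0,"ry": 0,"rz": 0},
  {"claw": 8.5,"x": 2.8,"y": -2.65,"z": 0,"rx": 0,"ry": 0,"rz": 0},
  {"claw": 8.5,"x": 2.8,"y": -2.65,"z": 0,"rx": 0,"ry": 0,"rz": 0},
])

```text
time_s: 0.98
position: [0.4536, -0.2656, 0.2313]
tool_rot: [[0.963, 0.27, -0.0], [0.27, -0.963, -0.0], [-0.0, 0.0, -1.0]]
ft_force: [0.1, -0.5, 0.2]
gripper_width: 0.0851
grip_force: 0.0
```

```bash
python3 -c "
from h import *
togo(.508,-.1945,.13,15.65)"
```

```text
t 0.9833 pos [ 0.4536 -0.2656  0.2313] yaw 15.68 down [-0. -0. -1.] F [ 0.1 -0.5  0.2] M [-0.06 -0.01 -0.04] w 0.0851
tool cm [ 7.16 -5.37 10.13] ('rz', np.float64(0.03))
```

Call:
arm_command([
  {"claw": 8.5,"x": 2.4,"y": -1.8,"z": 0,"rx": 0,"ry": 0,"rz": 0},
  {"claw": 8.5,"x": 2.4,"y": -1.8,"z": 2,"rx": 0,"ry": 0,"rz": 0},
  {"claw": 8.5,"x": 2.0,"y": -1.6,"z": 3,"rx": 0,"ry": 0,"rz": 0},
  {"claw": 8.5,"x": 0,"y": 0,"z": 3,"rx": 0,"ry": 0,"rz": 0},
  {"claw": 8.5,"x": 0,"y": 0,"z": 2,"rx": 0,"ry": 0,"rz": 0},
  {"claw": 6,"x": 0,"y": 0,"z": 0,"rx": 0,"ry": 0,"rz": 0},
])

```text
time_s: 1.48
position: [0.5015, -0.1972, 0.1272]
tool_rot: [[0.962, 0.272, -0.008], [0.272, -0.962, 0.003], [-0.007, -0.005, -1.0]]
ft_force: [-1.0, -0.2, 0.1]
gripper_width: 0.0748
grip_force: 0.0
```

```bash
python3 - <<'E'
from h import *
togo(.508,-.1945,.003,15.65)
f=grab('wrist','w1.png'); im=f['pixels'].copy()
np.save('w1.npy',f,allow_pickle=True)
P=np.array([[.638,-.158,.007],[.508,-.1945,.007],[.455,-.2095,.007]]); q=proj(f,P); print(q)
for a in q: cv2.circle(im,tuple(int(v) for v in a),4,(0,0,255),1)
cv2.imwrite('pics/w1m.png',im)
E
```

```text
t 1.4833 pos [ 0.5015 -0.1972  0.1272] yaw 15.77 down [-0.008  0.003 -1.   ] F [-1.  -0.2  0.1] M [0.05 0.09 0.01] w 0.0748
tool cm [ 0.78 -0.03 12.41] ('rz', np.float64(0.12))
[[319.67843556  17.29516681]
 [319.38685903 184.29539413]
 [319.40901816 238.52079915]]
```

View pics/w1m.png

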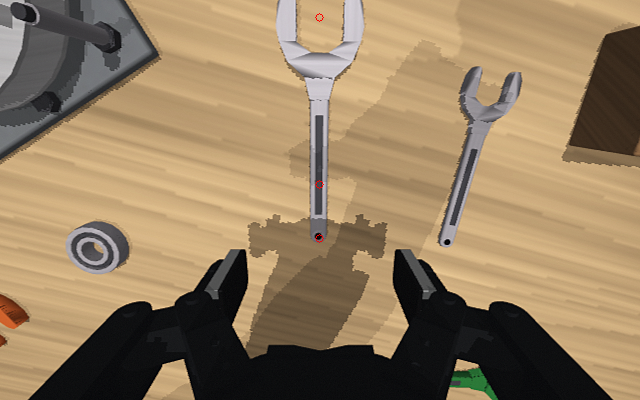

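The handle is centred at column 319, with its end at row 242 and the jaw near (319, 20). I'll descend and grip.

Call:
arm_command([
  {"claw": 6,"x": 0.3,"y": 0,"z": 3.5,"rx": 0,"ry": 0,"rz": 0},
  {"claw": 6,"x": 0.2,"y": 0,"z": 3.5,"rx": 0,"ry": 0,"rz": 0},
  {"claw": 5,"x": 0,"y": 0,"z": 3,"rx": 0,"ry": 0,"rz": 0},
  {"claw": 5,"x": 0,"y": 0,"z": 1.7,"rx": 0,"ry": 0,"rz": 0},
  {"claw": 4,"x": 0,"y": 0,"z": 0.3,"rx": 0,"ry": 0,"rz": 0},
  {"claw": 3,"x": 0,"y": 0,"z": 0.2,"rx": 0,"ry": 0,"rz": 0},
])

```text
time_s: 2.03
position: [0.5098, -0.1982, 0.01]
tool_rot: [[0.963, 0.27, 0.001], [0.27, -0.963, -0.0], [0.0, 0.001, -1.0]]
ft_force: [-0.3, 0.1, 0.0]
gripper_width: 0.0305
grip_force: 0.0
```

```bash
python3 -c "
from h import *
togo(.508,-.1945,.003,15.65)"
```

```text
t 2.0333 pos [ 0.5098 -0.1982  0.01  ] yaw 15.64 down [ 0.001 -0.    -1.   ] F [-0.3  0.1  0. ] M [-0.  0.  0.] w 0.0305
tool cm [-0.08 -0.41  0.7 ] ('rz', np.float64(-0.01))
```

Call:
arm_command([
  {"claw": 3,"x": 0,"y": -0.35,"z": 0.4,"rx": 0,"ry": 0,"rz": 0},
  {"claw": 3,"x": 0,"y": 0,"z": 0.2,"rx": 0,"ry": 0,"rz": 0},
  {"claw": 1,"x": 0,"y": 0,"z": 0,"rx": 0,"ry": 0,"rz": 0},
  {"claw": 1,"x": 0,"y": 0,"z": 0,"rx": 0,"ry": 0,"rz": 0},
  {"claw": 1,"x": 0,"y": 0,"z": 0,"rx": 0,"ry": 0,"rz": 0},
  {"claw": 1,"x": 0,"y": 0,"z": 0,"rx": 0,"ry": 0,"rz": 0},
], grip_force=100)

```text
time_s: 2.53
position: [0.5091, -0.1943, 0.0047]
tool_rot: [[0.963, 0.271, 0.001], [0.271, -0.963, -0.0], [0.001, 0.001, -1.0]]
ft_force: [-1.4, 0.2, 6.3]
gripper_width: 0.0124
grip_force: 98.0
```

```bash
python3 -c "
from h import *
togo(.508,-.1945,.15,9)"
```

```text
t 2.5333 pos [ 0.5091 -0.1943  0.0047] yaw 15.7 down [ 0.001 -0.    -1.   ] F [-1.4  0.2  6.3] M [0.25 0.37 0.06] w 0.0124
tool cm [ -0.09   0.   -14.53] ('rz', np.float64(6.7))
```

Call:
arm_command([
  {"claw": 1,"x": 0,"y": 0,"z": -0.5,"rx": 0,"ry": 0,"rz": 0},
  {"claw": 1,"x": 0,"y": 0,"z": -1,"rx": 0,"ry": 0,"rz": 0},
  {"claw": 1,"x": 0,"y": 0,"z": -2,"rx": 0,"ry": 0,"rz": 0},
  {"claw": 1,"x": 0,"y": 0,"z": -3,"rx": 0,"ry": 0,"rz": 0},
  {"claw": 1,"x": 0,"y": 0,"z": -3,"rx": 0,"ry": 0,"rz": 0},
  {"claw": 1,"x": 0,"y": 0,"z": -3,"rx": 0,"ry": 0,"rz": 0},
  {"claw": 1,"x": 0,"y": 0,"z": -2,"rx": 0,"ry": 0,"rz": 0},
  {"claw": 1,"x": 0,"y": 0,"z": -0.5,"rx": 0,"ry": 0,"rz": 0},
  {"claw": 1,"x": 0,"y": 0,"z": 0,"rx": 0,"ry": 0,"rz": 0},
])

```text
time_s: 3.28
position: [0.5091, -0.1947, 0.1551]
tool_rot: [[0.963, 0.27, 0.003], [0.27, -0.963, -0.001], [0.002, 0.002, -1.0]]
ft_force: [-1.1, -0.8, -4.2]
gripper_width: 0.0121
grip_force: 98.2
```

```bash
python3 - <<'E'
from h import *
togo(.508,-.1945,.15,9)
f=grab('wrist','w2.png'); np.save('w2.npy',f,allow_pickle=True)
C=cloud(f); s=arm.state(); R=s['tool_rot']; L=(C-s['position'])@R
hsv=cv2.cvtColor(f['pixels'],cv2.COLOR_BGR2HSV)
m=(C[...,2]>.08)&(hsv[...,1]<60)&(L[...,0]>.02)&(L[...,0]<.3)&(abs(L[...,1])<.06)&(f['range_z']>0)
q=L[m]; print(m.sum())
for a in np.arange(.02,.19,.012):
    k=abs(q[:,0]-a)<.006
    if k.sum(): print(round(a,3),'y',q[k,1].min().round(4),q[k,1].max().round(4),'z',np.median(q[k,2]).round(4))
print('max x',q[:,0].max())
E
```

```text
t 3.2833 pos [ 0.5091 -0.1947  0.1551] yaw 15.67 down [ 0.003 -0.001 -1.   ] F [-1.1 -0.8 -4.2] M [-0.09  0.18  0.  ] w 0.0121
tool cm [-0.1  -0.05  0.51] ('rz', np.float64(6.67))
12784
0.02 y -0.0177 0.0199 z -0.0076
0.032 y -0.0066 0.0085 z -0.0072
0.044 y -0.0069 0.0087 z -0.007
0.056 y -0.0067 0.0086 z -0.007
0.068 y -0.007 0.0088 z -0.0067
0.08 y -0.0096 0.0115 z -0.0072
0.092 y -0.0187 0.0203 z -0.0081
0.104 y -0.0278 0.0296 z -0.0084
0.116 y -0.0313 0.0327 z -0.0082
max x 0.12167593126553367
```

```bash
python3 - <<'E'
from h import *
f=np.load('w2.npy',allow_pickle=True).item(); C=cloud(f); s=arm.state(); R=s['tool_rot']; L=(C-s['position'])@R
hsv=cv2.cvtColor(f['pixels'],cv2.COLOR_BGR2HSV)
m=(C[...,2]>.14)&(f['range_z']>0)&(L[...,0]>.02)
for yy in (-.01,-.005,0,.005,.01):
    k=m&(abs(L[...,1]-yy-.001)<.002)
    print(yy,L[k][:,0].max().round(4))
f1=np.load('w1.npy',allow_pickle=True).item(); print(ray(f1,[(319,242),(319,52)],.012))
# wide views for the whole spanner in the air
for n in('scene','side'):
    g=grab(n,n+'2.png'); C=cloud(g); L=(C-s['position'])@R
    m=(abs(L[...,2]+.007)<.012)&(L[...,0]>.02)&(L[...,0]<.2)&(abs(L[...,1])<.045); print(n,m.sum(),L[m].max(0),L[m].min(0))
E
```

```text
-0.01 0.1122
-0.005 0.1092
0 0.1093
0.005 0.1094
0.01 0.1123
[[ 0.45364234 -0.20951047  0.012     ]
 [ 0.61352628 -0.16439897  0.012     ]]
scene 353 [0.1540989  0.03579022 0.00485718] [ 0.02070302 -0.03386392 -0.01161267]
side 497 [0.15239107 0.03404273 0.00481695] [ 0.02015513 -0.03520397 -0.00938917]
```

Call:
arm_command([
  {"claw": 1,"x": 0,"y": -0.8,"z": 0,"rx": 0,"ry": 0,"rz": 3.3},
  {"claw": 1,"x": -0.5,"y": -2,"z": 0,"rx": 0,"ry": 0,"rz": 3.4},
  {"claw": 1,"x": -0.8,"y": -3.2,"z": 0,"rx": 0,"ry": 0,"rz": 0},
  {"claw": 1,"x": -0.8,"y": -3.5,"z": 0,"rx": 0,"ry": 0,"rz": 0},
  {"claw": 1,"x": -0.8,"y": -3.5,"z": 0,"rx": 0,"ry": 0,"rz": 0},
  {"claw": 1,"x": -0.8,"y": -3.5,"z": 0,"rx": 0,"ry": 0,"rz": 0},
  {"claw": 1,"x": -0.8,"y": -3.5,"z": 0,"rx": 0,"ry": 0,"rz": 0},
  {"claw": 1,"x": -0.8,"y": -3.5,"z": 0,"rx": 0,"ry": 0,"rz": 0},
  {"claw": 1,"x": -0.5,"y": -2.8,"z": 0,"rx": 0,"ry": 0,"rz": 0},
  {"claw": 1,"x": 0,"y": -1.2,"z": 0,"rx": 0,"ry": 0,"rz": 0},
])

```text
time_s: 4.27
position: [0.4028, 0.0711, 0.1519]
tool_rot: [[0.987, 0.161, -0.004], [0.161, -0.987, 0.001], [-0.004, -0.001, -1.0]]
ft_force: [-0.2, -0.8, -3.5]
gripper_width: 0.0122
grip_force: 98.3
```

Call:
arm_command([
  {"claw": 1,"x": 0,"y": 0,"z": 0,"rx": 0,"ry": 0,"rz": 0},
  {"claw": 1,"x": 0,"y": 0,"z": 0,"rx": 0,"ry": 0,"rz": 0},
])

```text
time_s: 4.43
position: [0.4051, 0.0678, 0.1523]
tool_rot: [[0.987, 0.158, -0.002], [0.158, -0.987, -0.0], [-0.003, 0.0, -1.0]]
ft_force: [0.7, -1.2, -2.7]
gripper_width: 0.0119
grip_force: 98.3
```

```bash
python3 - <<'E'
from h import *
togo(.4086,.068,.155,9)
f=grab('wrist','w3.png'); np.save('w3.npy',f,allow_pickle=True)
s=grab('scene','scene3.png'); np.save('s3.npy',s,allow_pickle=True)
d=grab('side','side3.png'); np.save('d3.npy',d,allow_pickle=True)
b=cv2.resize(s['pixels'][150:240,310:420],None,fx=3.5,fy=3.5,interpolation=3)
c=cv2.resize(d['pixels'][130:230,250:380],None,fx=3,fy=3,interpolation=3)
o=np.zeros((600,800,3),np.uint8); w=cv2.resize(f['pixels'][:200,100:540],(628,285)); o[:285,:628]=w
o[285:285+315,:385]=b; o[290:590,395:785]=c; cv2.imwrite('pics/m3.png',o)
E
```

```text
t 4.4333 pos [0.4051 0.0678 0.1523] yaw 9.09 down [-0.002 -0.    -1.   ] F [ 0.7 -1.2 -2.7] M [-0.06  0.21 -0.  ] w 0.0119
tool cm [ 0.35  0.04 -0.27] ('rz', np.float64(0.09))
```

View pics/m3.png

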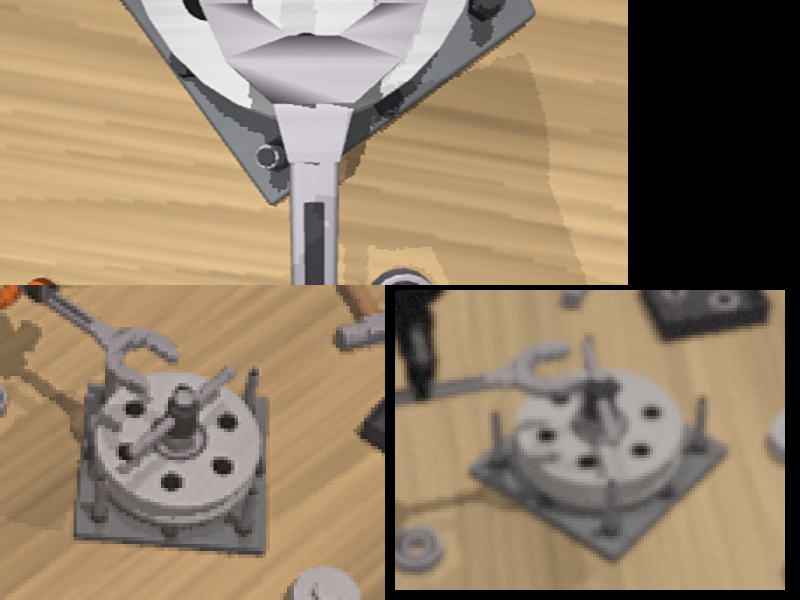

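The spanner hides the nut. In the wrist crop the pillar top is at w3 (288,109). I'll step aside for one view of the adjusting nut's flats.

Call:
arm_command([
  {"claw": 1,"x": 1.2,"y": 1.5,"z": 0,"rx": 0,"ry": 0,"rz": 0},
  {"claw": 1,"x": 2.4,"y": 2.3,"z": 0,"rx": 0,"ry": 0,"rz": 0},
  {"claw": 1,"x": 2.6,"y": 2.3,"z": 0,"rx": 0,"ry": 0,"rz": 0},
  {"claw": 1,"x": 2.4,"y": 2.0,"z": 0,"rx": 0,"ry": 0,"rz": 0},
  {"claw": 1,"x": 1.4,"y": 0.9,"z": 0,"rx": 0,"ry": 0,"rz": 0},
  {"claw": 1,"x": 0,"y": 0,"z": 0,"rx": 0,"ry": 0,"rz": 0},
  {"claw": 1,"x": 0,"y": 0,"z": 0,"rx": 0,"ry": 0,"rz": 0},
])

```text
time_s: 5.17
position: [0.519, -0.0073, 0.1526]
tool_rot: [[0.988, 0.153, -0.001], [0.153, -0.988, -0.0], [-0.001, 0.0, -1.0]]
ft_force: [-0.4, 0.6, -3.3]
gripper_width: 0.0121
grip_force: 98.3
```

```bash
python3 - <<'E'
from h import *
np.set_printoptions(precision=4,suppress=True)
togo(.4086,.068,.155,9)
f3=np.load('w3.npy',allow_pickle=True).item()
print('pillar w3',ray(f3,[(287.8,108.8)],.086),'corner',ray(f3,[(292.7,142.5)],.014))
f=grab('wrist','w4.png'); np.save('w4.npy',f,allow_pickle=True)
q=proj(f,[[.583,.096,.07]])[0]; print(q)
u,v=int(q[0]),int(q[1]); print(u,v)
y0=max(0,v-90);x0=max(0,u-130); c=f['pixels'][y0:y0+180,x0:x0+260]; print('origin',x0,y0,c.shape)
cv2.imwrite('pics/c4.png',cv2.resize(c,None,fx=3,fy=3,interpolation=2))
E
```

```text
t 5.1667 pos [ 0.519  -0.0073  0.1526] yaw 8.8 down [-0.001 -0.    -1.   ] F [-0.4  0.6 -3.3] M [0.01 0.28 0.05] w 0.0121
tool cm [-9.75 -9.13 -0.23] ('rz', np.float64(-0.2))
pillar w3 [[0.4755 0.1009 0.086 ]] corner [[0.4441 0.0999 0.014 ]]
[192.8734 102.3443]
192 102
origin 62 12 (180, 260, 3)
```

View pics/c4.png

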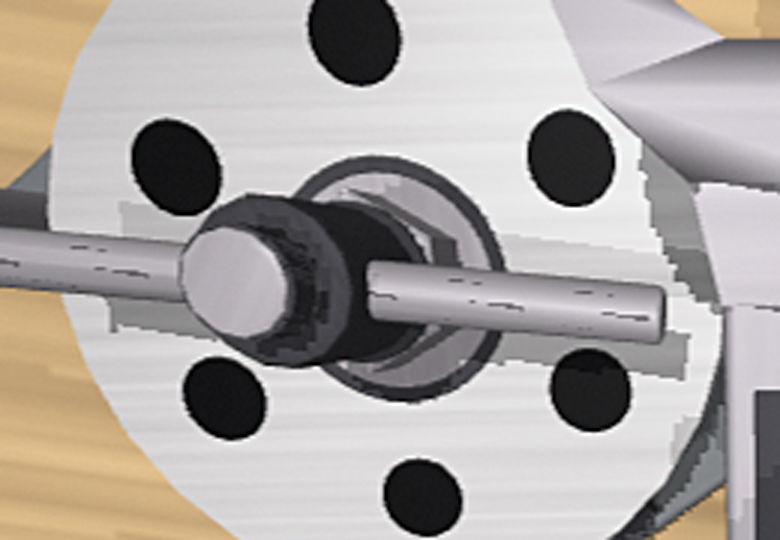

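The wrist crop shows the hex nut under the jam nut, with its right flat near crop (455,250) and upper edge (340,192)–(440,235). The bar's near end is at (665,312). I'll zoom in on the hex.

```bash
python3 - <<'E'
from h import *
np.set_printoptions(precision=4,suppress=True)
f=np.load('w4.npy',allow_pickle=True).item()
c=f['pixels'][55:150,155:235]; g=cv2.resize(c,None,fx=6.3,fy=6.3,interpolation=0)
cv2.imwrite('pics/c5.png',g)
gray=cv2.cvtColor(f['pixels'],cv2.COLOR_BGR2GRAY); m=((gray<45)*255).astype(np.uint8)
P=[]
for k in cv2.findContours(m,cv2.RETR_LIST,cv2.CHAIN_APPROX_NONE)[0]:
    a=cv2.contourArea(k)
    if 300<a<1500 :
        (x,y),ax,an=cv2.fitEllipse(k); w=ray(f,[(x,y)],.060)[0]; print((round(x,1),round(y,1)),np.round(ax,1),w); P.append(w)
P=np.array(P)[:,:2]; print('bar end',ray(f,[(62+665/3,12+312/3),(62+370/3,12+295/3)],.1045))
print('spindle top',ray(f,[(62+238/3,12+282/3)],.129))
E
```

```text
(320.0, 278.8) [11.1 76. ] [ 0.445  -0.0193  0.06  ]
(202.5, 177.6) [22.9 26.1] [0.5245 0.0909 0.06  ]
(136.4, 144.3) [23.4 28.7] [0.5437 0.1436 0.06  ]
(258.5, 141.6) [25.1 27. ] [0.5607 0.0481 0.06  ]
(148.4, 107.6) [34.3 45. ] [0.5734 0.1336 0.06  ]
(166.1, 106.0) [50.6 68.8] [0.5767 0.1202 0.06  ]
(120.3, 67.6) [25.9 33. ] [0.5988 0.1535 0.06  ]
(251.9, 64.5) [27.2 31. ] [0.6157 0.0579 0.06  ]
(179.6, 22.6) [28.  34.7] [0.6349 0.1106 0.06  ]
bar end [[0.5854 0.0256 0.1045]
 [0.5793 0.0864 0.1045]]
spindle top [[0.5799 0.0993 0.129 ]]
```

View pics/c5.png

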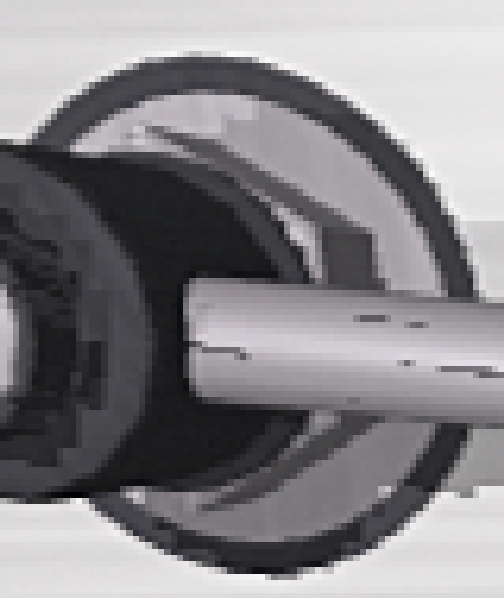

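```bash
python3 - <<'E'
from h import *
np.set_printoptions(precision=4,suppress=True)
f=np.load('w4.npy',allow_pickle=True).item(); c=np.array([.5797,.1008])
def P(a,z): 
    a=np.atleast_2d(a)/6.3+[155,55]; return ray(f,a-.5,z)[:,:2]
for n,a,z in (('corner bot',(377,231),.060),('corner top',(321,224),.079)):
    d=P(a,z)[0]-c; print(n,d,np.hypot(*d),'yaw',np.degrees(np.arctan2(d[1],d[0]))+60)
for n,a,b,z,o in (('right bot',(377,232),(381,288),.06,180),('ur bot',(190,140),(372,229),.06,120),('right top',(322,228),(330,288),.079,180),('ur top',(230,172),(318,222),.079,120),('low bot',(205,511),(262,495),.06,60)):
    p=P([a,b],z); e=p[1]-p[0]; g=np.degrees(np.arctan2(e[1],e[0])); nrm=np.array([-e[1],e[0]])/np.hypot(*e); print(n,'yaw mod60',(g+30)%60-30,'dist',nrm@(p[0]-c))
p=ray(f,[(62+665/3,12+312/3)],.1045)[0][:2]-c; print('bar',np.hypot(*p),np.degrees(np.arctan2(p[1],p[0])))
E
```

```text
corner bot [ 0.0133 -0.0165] 0.021197395443865365 yaw 8.933919606113655
corner top [ 0.0132 -0.0169] 0.0214537412261778 yaw 8.085739125570953
right bot yaw mod60 6.9337201578285885 dist 0.017967840508667482
ur bot yaw mod60 13.054830598813368 dist 0.017501054159213998
right top yaw mod60 10.197275638496876 dist 0.019013290506762367
ur top yaw mod60 9.224812146546512 dist 0.01839077602669829
low bot yaw mod60 -6.286541914148572 dist -0.019732537939418395
bar 0.07542527730743978 -85.69929253288788
```

Nut yaw is about 9° and its centre (0.5797, 0.1008). I'll go to the approach point behind the nut.

Call:
arm_command([
  {"claw": 1,"x": -1.0,"y": -1.0,"z": 0,"rx": 0,"ry": 0,"rz": -0.4},
  {"claw": 1,"x": -2.2,"y": -2.0,"z": 0,"rx": 0,"ry": 0,"rz": 0},
  {"claw": 1,"x": -2.3,"y": -2.3,"z": 0,"rx": 0,"ry": 0,"rz": 0},
  {"claw": 1,"x": -2.2,"y": -2.2,"z": 0,"rx": 0,"ry": 0,"rz": 0},
  {"claw": 1,"x": -1.5,"y": -1.5,"z": 0,"rx": 0,"ry": 0,"rz": 0},
  {"claw": 1,"x": -0.5,"y": -0.6,"z": 0,"rx": 0,"ry": 0,"rz": 0},
  {"claw": 1,"x": 0,"y": 0,"z": 0,"rx": 0,"ry": 0,"rz": 0},
  {"claw": 1,"x": 0,"y": 0,"z": 0,"rx": 0,"ry": 0,"rz": 0},
])

```text
time_s: 5.88
position: [0.4078, 0.0732, 0.1535]
tool_rot: [[0.986, 0.164, 0.001], [0.164, -0.986, -0.0], [0.001, 0.0, -1.0]]
ft_force: [-0.3, -0.3, -3.3]
gripper_width: 0.0123
grip_force: 98.4
```

```bash
python3 -c "
from h import *
togo(.4083,.0735,.069,9.2)"
```

```text
t 5.8833 pos [0.4078 0.0732 0.1535] yaw 9.43 down [ 0.001 -0.    -1.   ] F [-0.3 -0.3 -3.3] M [-0.05  0.17  0.01] w 0.0123
tool cm [ 0.05 -0.02  8.45] ('rz', np.float64(0.23))
```

Good. Descending to about 4 mm above the face.

Call:
arm_command([
  {"claw": 1,"x": 0,"y": 0,"z": 1.2,"rx": 0,"ry": 0,"rz": 0.2},
  {"claw": 1,"x": 0,"y": 0,"z": 1.5,"rx": 0,"ry": 0,"rz": 0},
  {"claw": 1,"x": 0,"y": 0,"z": 1.5,"rx": 0,"ry": 0,"rz": 0},
  {"claw": 1,"x": 0,"y": 0,"z": 1.5,"rx": 0,"ry": 0,"rz": 0},
  {"claw": 1,"x": 0,"y": 0,"z": 1.3,"rx": 0,"ry": 0,"rz": 0},
  {"claw": 1,"x": 0,"y": 0,"z": 0.8,"rx": 0,"ry": 0,"rz": 0},
  {"claw": 1,"x": 0,"y": 0,"z": 0.5,"rx": 0,"ry": 0,"rz": 0},
  {"claw": 1,"x": 0,"y": 0,"z": 0,"rx": 0,"ry": 0,"rz": 0},
  {"claw": 1,"x": 0,"y": 0,"z": 0,"rx": 0,"ry": 0,"rz": 0},
])

```text
time_s: 6.63
position: [0.4081, 0.0731, 0.0704]
tool_rot: [[0.987, 0.159, 0.0], [0.159, -0.987, -0.0], [0.0, 0.0, -1.0]]
ft_force: [-0.1, -0.2, -2.1]
gripper_width: 0.012
grip_force: 98.3
```

```bash
python3 - <<'E'
from h import *
np.set_printoptions(precision=4,suppress=True)
togo(.4083,.0735,.067,9.2)
f=grab('wrist','w6.png'); np.save('w6.npy',f,allow_pickle=True)
d=grab('scene','sc6.png')
o=np.zeros((600,800,3),np.uint8); o[:320,:704]=cv2.resize(f['pixels'][:200,100:540],(704,320))
o[325:595,:360]=cv2.resize(d['pixels'][150:240,305:425],None,fx=3,fy=3,interpolation=2); 
e=grab('side','si6.png'); o[325:595,370:760]=cv2.resize(e['pixels'][135:225,250:380],None,fx=3,fy=3,interpolation=2)
cv2.imwrite('pics/m6.png',o)
E
```

```text
t 6.6333 pos [0.4081 0.0731 0.0704] yaw 9.15 down [ 0. -0. -1.] F [-0.1 -0.2 -2.1] M [-0.06  0.18  0.01] w 0.012
tool cm [ 0.02 -0.03  0.34] ('rz', np.float64(-0.05))
```

View pics/m6.png

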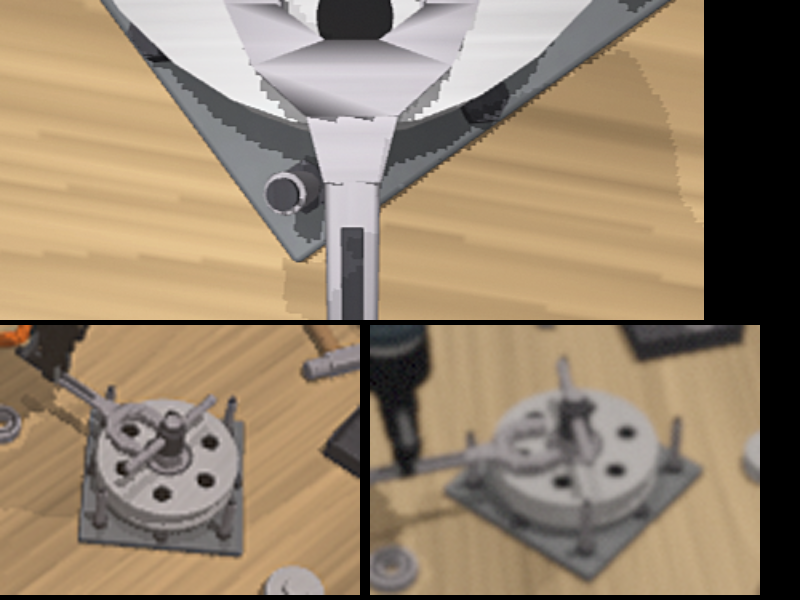

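The spanner is well placed: jaw behind the nut, pillar left of the handle at crop (285,192), head clear of it. Sliding on.

Call:
arm_command([
  {"claw": 1,"x": 0,"y": 0,"z": 0.3,"rx": 0,"ry": 0,"rz": 0},
  {"claw": 1,"x": 0.5,"y": 0,"z": 0,"rx": 0,"ry": 0,"rz": 0},
  {"claw": 1,"x": 0.5,"y": 0,"z": 0,"rx": 0,"ry": 0,"rz": 0},
  {"claw": 1,"x": 0.5,"y": 0,"z": 0,"rx": 0,"ry": 0,"rz": 0},
  {"claw": 1,"x": 0.4,"y": 0,"z": 0,"rx": 0,"ry": 0,"rz": 0},
  {"claw": 1,"x": 0.3,"y": 0,"z": 0,"rx": 0,"ry": 0,"rz": 0},
  {"claw": 1,"x": 0,"y": 0,"z": 0,"rx": 0,"ry": 0,"rz": 0},
])

```text
time_s: 7.37
position: [0.4304, 0.0771, 0.0674]
tool_rot: [[0.987, 0.159, 0.001], [0.159, -0.987, 0.0], [0.001, -0.0, -1.0]]
ft_force: [-0.0, 0.4, -3.9]
gripper_width: 0.0121
grip_force: 98.3
```

```bash
python3 -c "
from h import *
togo(.5797-.132*.987,.1008-.132*.16,.065,9.2)"
```

```text
t 7.3667 pos [0.4304 0.0771 0.0674] yaw 9.17 down [ 0.001  0.    -1.   ] F [-0.   0.4 -3.9] M [-0.01  0.18 -0.  ] w 0.0121
tool cm [1.92 0.05 0.24] ('rz', np.float64(-0.03))
```

Call:
arm_command([
  {"claw": 1,"x": 0.4,"y": 0.02,"z": 0,"rx": 0,"ry": 0,"rz": 0},
  {"claw": 1,"x": 0.4,"y": 0.02,"z": 0,"rx": 0,"ry": 0,"rz": 0},
  {"claw": 1,"x": 0.3,"y": 0,"z": 0,"rx": 0,"ry": 0,"rz": 0},
  {"claw": 1,"x": 0.3,"y": 0,"z": 0,"rx": 0,"ry": 0,"rz": 0},
  {"claw": 1,"x": 0.2,"y": 0,"z": 0,"rx": 0,"ry": 0,"rz": 0},
  {"claw": 1,"x": 0.2,"y": 0,"z": 0,"rx": 0,"ry": 0,"rz": 0},
  {"claw": 1,"x": 0,"y": 0,"z": 0,"rx": 0,"ry": 0,"rz": 0},
])

```text
time_s: 7.95
position: [0.4477, 0.0795, 0.0673]
tool_rot: [[0.987, 0.16, 0.0], [0.16, -0.987, 0.0], [0.0, -0.0, -1.0]]
ft_force: [-0.0, -0.2, -2.8]
gripper_width: 0.0123
grip_force: 98.4
```

```bash
python3 - <<'E'
from h import *
np.set_printoptions(precision=4,suppress=True)
togo(.5797-.132*.987,.1008-.132*.16,.065,9.2)
f=grab('wrist','w7.png'); np.save('w7.npy',f,allow_pickle=True)
o=cv2.resize(f['pixels'][:170,180:460],None,fx=2.8,fy=2.8,interpolation=2)
cv2.imwrite('pics/m7.png',o)
E
```

```text
t 7.95 pos [0.4477 0.0795 0.0673] yaw 9.18 down [ 0.  0. -1.] F [-0.  -0.2 -2.8] M [-0.02  0.2  -0.01] w 0.0123
tool cm [0.17 0.01 0.23] ('rz', np.float64(-0.02))
```

View pics/m7.png

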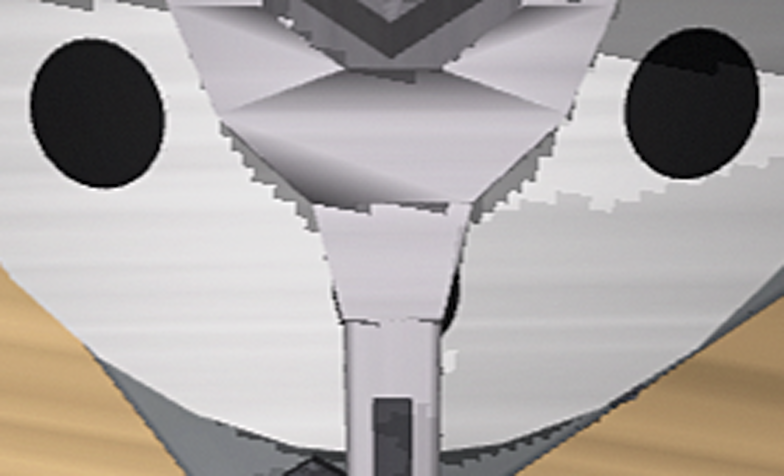

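The nut's rear corner (390,55) is centred in the jaw throat (390,72), no contact yet. Nudging the last 1.5 mm and lowering.

Call:
arm_command([
  {"claw": 1,"x": 0.08,"y": 0,"z": 0,"rx": 0,"ry": 0,"rz": 0},
  {"claw": 1,"x": 0.07,"y": 0,"z": 0.08,"rx": 0,"ry": 0,"rz": 0},
  {"claw": 1,"x": 0,"y": 0,"z": 0.08,"rx": 0,"ry": 0,"rz": 0},
  {"claw": 1,"x": 0,"y": 0,"z": 0,"rx": 0,"ry": 0,"rz": 0},
])

```text
time_s: 8.33
position: [0.4487, 0.0796, 0.0656]
tool_rot: [[0.987, 0.16, 0.0], [0.16, -0.987, 0.0], [0.0, -0.0, -1.0]]
ft_force: [0.7, -0.1, -2.2]
gripper_width: 0.0121
grip_force: 98.5
```

```bash
python3 - <<'E'
from h import *
np.set_printoptions(precision=4,suppress=True)
togo(.5797-.132*.987,.1008-.132*.16,.065,9.2)
f=grab('wrist','w8.png'); C=cloud(f); s=arm.state(); L=(C-s['position'])@s['tool_rot']
# pillar top by depth; handle edges
m=(abs(C[...,2]-.086)<.004)&(abs(L[...,1])<.06)&(L[...,0]>-.0)&(L[...,0]<.08); print('pillar top L',m.sum(),L[m].min(0),L[m].max(0))
m=(abs(C[...,2]-.072)<.004)&(abs(L[...,1])<.015)&(L[...,0]>.02)&(L[...,0]<.06); print('handle L',m.sum(),L[m].min(0),L[m].max(0))
m=(C[...,2]>.064)&(abs(L[...,1])<.003)&(L[...,0]>.09)
q=L[m]; i=np.argsort(q[:,0]); print(np.c_[q[i][::6,0],q[i][::6,2]][-14:])
E
```

```text
t 8.3333 pos [0.4487 0.0796 0.0656] yaw 9.18 down [ 0.  0. -1.] F [ 0.7 -0.1 -2.2] M [-0.04  0.12 -0.05] w 0.0121
tool cm [0.07 0.   0.06] ('rz', np.float64(-0.02))
pillar top L 792 [ 0.0003 -0.022  -0.0243] [ 0.0338  0.0204 -0.0163]
handle L 2688 [ 0.02   -0.015  -0.0102] [ 0.06    0.0086 -0.0024]
[[ 0.1135 -0.0062]
 [ 0.1136 -0.0133]
 [ 0.1136 -0.0058]
 [ 0.1138 -0.0103]
 [ 0.1139 -0.0121]
 [ 0.114  -0.0129]
 [ 0.1143 -0.013 ]
 [ 0.1144 -0.0139]
 [ 0.1145 -0.0125]
 [ 0.1146 -0.0121]
 [ 0.1147 -0.0118]
 [ 0.1148 -0.0125]
 [ 0.1148 -0.0124]
 [ 0.1152 -0.0123]]
```

Call:
arm_command([
  {"claw": 1,"x": 0.1,"y": 0,"z": 0.05,"rx": 0,"ry": 0,"rz": 0},
  {"claw": 1,"x": 0,"y": 0,"z": 0,"rx": 0,"ry": 0,"rz": 0},
  {"claw": 1,"x": 0,"y": 0,"z": 0,"rx": 0,"ry": 0,"rz": 0},
])

```text
time_s: 8.63
position: [0.4495, 0.0797, 0.0652]
tool_rot: [[0.987, 0.16, -0.0], [0.16, -0.987, -0.0], [-0.0, 0.0, -1.0]]
ft_force: [-2.1, -1.1, -1.3]
gripper_width: 0.0124
grip_force: 98.6
```

```bash
python3 - <<'E'
from h import *
np.set_printoptions(precision=4,suppress=True)
togo(.5797-.132*.987,.1008-.132*.16,.065,9.2)
f=grab('wrist','w9.png'); C=cloud(f); s=arm.state(); L=(C-s['position'])@s['tool_rot']
m=(abs(C[...,2]-.086)<.003)&(L[...,1]<-.008)&(L[...,1]>-.04)&(L[...,0]>.018)&(L[...,0]<.05); print('pillar top L',m.sum(),L[m].min(0),L[m].max(0))
E
```

```text
t 8.6333 pos [0.4495 0.0797 0.0652] yaw 9.18 down [-0. -0. -1.] F [-2.1 -1.1 -1.3] M [-0.06  0.26 -0.06] w 0.0124
tool cm [-0.01 -0.    0.02] ('rz', np.float64(-0.02))
pillar top L 298 [ 0.0245 -0.0223 -0.0222] [ 0.0329 -0.0138 -0.0179]
```

Light throat contact, and the pillar is about 6 mm from the handle, as nominal. Releasing and rising.

Call:
arm_command([
  {"claw": 2.2,"x": 0,"y": 0,"z": 0,"rx": 0,"ry": 0,"rz": 0},
  {"claw": 4,"x": 0,"y": 0,"z": 0,"rx": 0,"ry": 0,"rz": 0},
  {"claw": 4,"x": 0,"y": 0,"z": 0,"rx": 0,"ry": 0,"rz": 0},
  {"claw": 4,"x": 0,"y": 0,"z": -1,"rx": 0,"ry": 0,"rz": 0},
  {"claw": 4,"x": 0,"y": 0,"z": -2.5,"rx": 0,"ry": 0,"rz": 0},
  {"claw": 3,"x": 0,"y": 0,"z": -3.5,"rx": 0,"ry": 0,"rz": 0},
  {"claw": 0,"x": 0,"y": 0,"z": -2.5,"rx": 0,"ry": 0,"rz": 0},
  {"claw": 0,"x": 0,"y": 0,"z": 0,"rx": 0,"ry": 0,"rz": 0},
  {"claw": 0,"x": 0,"y": 0,"z": 0,"rx": 0,"ry": 0,"rz": 0},
])

```text
time_s: 9.43
position: [0.451, 0.08, 0.1621]
tool_rot: [[0.987, 0.159, 0.004], [0.159, -0.987, 0.001], [0.004, -0.0, -1.0]]
ft_force: [0.4, -0.2, 0.1]
gripper_width: -0.0003
grip_force: 0.0
```

```bash
python3 - <<'E'
from h import *
np.set_printoptions(precision=4,suppress=True)
togo(.5,.16,.16,9.2)
f=grab('wrist','w10.png'); np.save('w10.npy',f,allow_pickle=True)
o=cv2.resize(f['pixels'],(640,400)); cv2.imwrite('pics/m10.png',o)
E
```

```text
t 9.4333 pos [0.451  0.08   0.1621] yaw 9.17 down [ 0.004  0.001 -1.   ] F [ 0.4 -0.2  0.1] M [0.01 0.01 0.01] w -0.0003
tool cm [ 6.11 -7.12  0.24] ('rz', np.float64(-0.03))
```

View pics/m10.png

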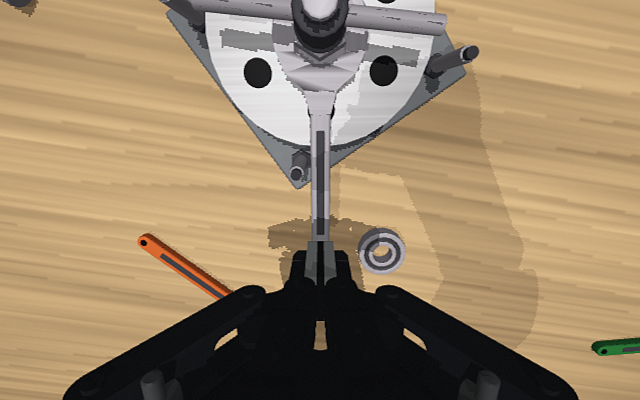

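The picture shows the spanner straight on the nut, pillar top (296,173) left of the handle with a gap, bar across at the top. Now to the bar's left end, approached from the robot side with the fingers shut, skewed so that the outer finger corner leads.

Call:
arm_command([
  {"claw": 0,"x": 0,"y": 0,"z": 0,"rx": 0,"ry": 0,"rz": 6.6},
  {"claw": 0,"x": 0,"y": 0,"z": 0,"rx": 0,"ry": 0,"rz": 6.6},
  {"claw": 0,"x": 1.5,"y": -1.6,"z": 0,"rx": 0,"ry": 0,"rz": 0},
  {"claw": 0,"x": 2.5,"y": -2.4,"z": 0,"rx": 0,"ry": 0,"rz": 0},
  {"claw": 0,"x": 2.5,"y": -2.4,"z": 0,"rx": 0,"ry": 0,"rz": 0},
  {"claw": 0,"x": 1.8,"y": -1.6,"z": 0,"rx": 0,"ry": 0,"rz": 0},
  {"claw": 0,"x": 0,"y": 0,"z": 0,"rx": 0,"ry": 0,"rz": 0},
  {"claw": 0,"x": 0,"y": 0,"z": 0,"rx": 0,"ry": 0,"rz": 0},
])

```text
time_s: 10.15
position: [0.5374, 0.1543, 0.1585]
tool_rot: [[0.998, -0.069, -0.003], [-0.069, -0.998, -0.001], [-0.003, 0.001, -1.0]]
ft_force: [0.1, 0.2, -0.0]
gripper_width: 0.0003
grip_force: 0.0
```

```bash
python3 -c "
from h import *
togo(.540,.1545,.094,-4)"
```

```text
t 10.15 pos [0.5374 0.1543 0.1585] yaw -3.94 down [-0.003 -0.001 -1.   ] F [ 0.1  0.2 -0. ] M [ 0.02  0.04 -0.04] w 0.0003
tool cm [ 0.27 -0.04  6.45] ('rz', np.float64(0.06))
```

Call:
arm_command([
  {"claw": 0,"x": 0,"y": 0,"z": 1.5,"rx": 0,"ry": 0,"rz": 0},
  {"claw": 0,"x": 0,"y": 0,"z": 2,"rx": 0,"ry": 0,"rz": 0},
  {"claw": 0,"x": 0,"y": 0,"z": 1.8,"rx": 0,"ry": 0,"rz": 0},
  {"claw": 0,"x": 0,"y": 0,"z": 0.9,"rx": 0,"ry": 0,"rz": 0},
  {"claw": 0,"x": 0.3,"y": 0,"z": 0,"rx": 0,"ry": 0,"rz": 0},
  {"claw": 0,"x": 0.3,"y": 0,"z": 0,"rx": 0,"ry": 0,"rz": 0},
  {"claw": 0,"x": 0.3,"y": 0,"z": 0,"rx": 0,"ry": 0,"rz": 0},
  {"claw": 0,"x": 0.3,"y": 0,"z": 0,"rx": 0,"ry": 0,"rz": 0},
  {"claw": 0,"x": 0.2,"y": 0,"z": 0,"rx": 0,"ry": 0,"rz": 0},
  {"claw": 0,"x": 0,"y": 0,"z": 0,"rx": 0,"ry": 0,"rz": 0},
])

```text
time_s: 10.98
position: [0.5531, 0.1527, 0.0989]
tool_rot: [[0.998, -0.07, 0.002], [-0.07, -0.998, 0.0], [0.002, -0.0, -1.0]]
ft_force: [0.9, -0.2, -0.3]
gripper_width: -0.0
grip_force: 0.0
```

```bash
cat >> h.py <<'E'
def tq():
    s=arm.state(); c=np.array([.5797,.1008]); d=s['position'][:2]-c; F=s['ft_force']
    t=d[0]*F[1]-d[1]*F[0]+s['moment'][2]
    R=s['tool_rot']; K=s['position'][:2]+R[:2,0]*.011-R[:2,1]*.0145-c
    print('torque about spindle',round(t,3),'corner r',round(np.hypot(*K),4),'ang',round(np.degrees(np.arctan2(K[1],K[0])),1),'spindle in tool cm',np.round(-(R[:2,:2].T@d)*100,2))
E
python3 -c "
from h import *
togo(.5566,.1545,.094,-4);tq()"
```

```text
t 10.9833 pos [0.5531 0.1527 0.0989] yaw -4.04 down [ 0.002  0.    -1.   ] F [ 0.9 -0.2 -0.3] M [-0.03 -0.02  0.  ] w -0.0
tool cm [ 0.34 -0.2   0.49] ('rz', np.float64(-0.04))
torque about spindle -0.04 corner r 0.0672 ang 102.6 spindle in tool cm [3.02 4.99]
```

Call:
arm_command([
  {"claw": 0,"x": 0,"y": 0,"z": 0.4,"rx": 0,"ry": 0,"rz": 0},
  {"claw": 0,"x": 0.3,"y": -0.1,"z": 0,"rx": 0,"ry": 0,"rz": 0},
  {"claw": 0,"x": 0.22,"y": -0.127,"z": 0,"rx": 0,"ry": 0,"rz": 2.5},
  {"claw": 0,"x": 0.22,"y": -0.127,"z": 0,"rx": 0,"ry": 0,"rz": 2.5},
  {"claw": 0,"x": 0.22,"y": -0.127,"z": 0,"rx": 0,"ry": 0,"rz": 2.5},
  {"claw": 0,"x": 0.22,"y": -0.127,"z": 0,"rx": 0,"ry": 0,"rz": 2.5},
  {"claw": 0,"x": 0.22,"y": -0.127,"z": 0,"rx": 0,"ry": 0,"rz": 2.5},
  {"claw": 0,"x": 0.22,"y": -0.127,"z": 0,"rx": 0,"ry": 0,"rz": 2.5},
  {"claw": 0,"x": 0,"y": 0,"z": 0,"rx": 0,"ry": 0,"rz": 0},
])

```text
time_s: 11.73
position: [0.5692, 0.1587, 0.0938]
tool_rot: [[0.945, -0.327, -0.001], [-0.327, -0.945, -0.001], [-0.001, 0.001, -1.0]]
ft_force: [-1.0, -1.2, 0.2]
gripper_width: -0.0004
grip_force: 0.4
```

```bash
python3 -c "
from h import *
togo(.5566,.1545,.094,-4);tq()"
```

```text
t 11.7333 pos [0.5692 0.1587 0.0938] yaw -19.09 down [-0.001 -0.001 -1.   ] F [-1.  -1.2  0.2] M [-0.07  0.25 -0.03] w -0.0004
tool cm [-1.05  0.8  -0.01] ('rz', np.float64(-15.09))
torque about spindle 0.041 corner r 0.0681 ang 86.1 spindle in tool cm [2.89 5.12]
```

Call:
arm_command([
  {"claw": 0,"x": 0.225,"y": -0.12,"z": 0,"rx": 0,"ry": 0,"rz": 2.5},
  {"claw": 0,"x": 0.225,"y": -0.12,"z": 0,"rx": 0,"ry": 0,"rz": 2.5},
  {"claw": 0,"x": 0.225,"y": -0.12,"z": 0,"rx": 0,"ry": 0,"rz": 2.5},
  {"claw": 0,"x": 0.225,"y": -0.12,"z": 0,"rx": 0,"ry": 0,"rz": 2.5},
  {"claw": 0,"x": 0.18,"y": -0.1,"z": 0,"rx": 0,"ry": 0,"rz": 2},
  {"claw": 0,"x": 0,"y": 0,"z": 0,"rx": 0,"ry": 0,"rz": 0},
  {"claw": 0,"x": 0,"y": 0,"z": 0,"rx": 0,"ry": 0,"rz": 0},
])

```text
time_s: 12.32
position: [0.5813, 0.1597, 0.094]
tool_rot: [[0.858, -0.513, -0.001], [-0.513, -0.858, -0.0], [-0.0, 0.0, -1.0]]
ft_force: [-0.5, 0.0, -0.4]
gripper_width: -0.0
grip_force: 0.4
```

```bash
python3 -c "
from h import *
togo(.5566,.1545,.094,-4);tq()"
```

```text
t 12.3167 pos [0.5813 0.1597 0.094 ] yaw -30.89 down [-0.001 -0.    -1.   ] F [-0.5  0.  -0.4] M [ 0.08  0.16 -0.02] w -0.0
tool cm [-1.85  1.72 -0.  ] ('rz', np.float64(-26.89))
torque about spindle 0.009 corner r 0.0683 ang 74.3 spindle in tool cm [2.89 5.14]
```

Call:
arm_command([
  {"claw": 0,"x": 0.18,"y": -0.1,"z": 0,"rx": 0,"ry": 0,"rz": 2},
  {"claw": 0,"x": 0.18,"y": -0.1,"z": 0,"rx": 0,"ry": 0,"rz": 2},
  {"claw": 0,"x": 0.135,"y": -0.075,"z": 0,"rx": 0,"ry": 0,"rz": 1.5},
  {"claw": 0,"x": 0.09,"y": -0.05,"z": 0,"rx": 0,"ry": 0,"rz": 1},
  {"claw": 0,"x": 0,"y": 0,"z": 0,"rx": 0,"ry": 0,"rz": 0},
  {"claw": 0,"x": 0,"y": 0,"z": 0,"rx": 0,"ry": 0,"rz": 0},
])

```text
time_s: 12.82
position: [0.5882, 0.1592, 0.0941]
tool_rot: [[0.794, -0.608, -0.0], [-0.608, -0.794, -0.0], [-0.0, 0.0, -1.0]]
ft_force: [-1.2, -0.3, -1.1]
gripper_width: 0.0
grip_force: 0.5
```

```bash
cat >> h.py <<'E'
def bar():
    c=np.array([.5797,.1008])
    for n in('scene','side'):
        g=grab(n); C=cloud(g); d=C[...,:2]-c; r=np.hypot(d[...,0],d[...,1]); a=np.degrees(np.arctan2(d[...,1],d[...,0]))
        m=(abs(C[...,2]-.105)<.01)&(r>.03)&(r<.078)&(a<0); print(n,'bar',m.sum(),round(np.median(a[m]),1) if m.any() else None,end=' ')
        m=(abs(C[...,2]-.070)<.007)&(r>.12)&(r<.19)&(abs(abs(a)-171)<15); q=C[m]
        if len(q)>9:
            p=np.polyfit(q[:,0],q[:,1],1); print('handle',len(q),'yaw',round(np.degrees(np.arctan(p[0])),2),'mid ang',round(np.median(a[m]),2))
E
python3 -c "
from h import *
togo(.5566,.1545,.094,-4);tq();bar()"
```

```text
t 12.8167 pos [0.5882 0.1592 0.0941] yaw -37.46 down [-0. -0. -1.] F [-1.2 -0.3 -1.1] M [0.02 0.23 0.02] w 0.0
tool cm [-2.22  2.29  0.01] ('rz', np.float64(-33.46))
torque about spindle 0.089 corner r 0.0683 ang 67.6 spindle in tool cm [2.88 5.15]
scene bar 42 -110.7 handle 58 yaw 7.33 mid ang -170.57
side bar 52 -111.9 handle 85 yaw 7.04 mid ang -170.28
```

Call:
arm_command([
  {"claw": 0,"x": 0.135,"y": -0.075,"z": 0,"rx": 0,"ry": 0,"rz": 1.5},
  {"claw": 0,"x": 0.135,"y": -0.075,"z": 0,"rx": 0,"ry": 0,"rz": 1.5},
  {"claw": 0,"x": 0.09,"y": -0.05,"z": 0,"rx": 0,"ry": 0,"rz": 1},
  {"claw": 0,"x": 0,"y": 0,"z": 0,"rx": 0,"ry": 0,"rz": 0},
])

```text
time_s: 13.25
position: [0.5926, 0.1583, 0.0941]
tool_rot: [[0.748, -0.664, 0.0], [-0.664, -0.748, -0.0], [0.0, -0.0, -1.0]]
ft_force: [-0.2, 1.2, 0.3]
gripper_width: 0.0001
grip_force: 0.5
```

```bash
python3 -c "
from h import *
tq();bar();tq();togo(.5566,.1545,.094,-4)"
```

```text
torque about spindle 0.028 corner r 0.0683 ang 63.3 spindle in tool cm [2.86 5.15]
scene bar 42 -116.1 handle 64 yaw 8.17 mid ang -170.63
side bar 53 -115.9 handle 82 yaw 9.05 mid ang -169.93
torque about spindle 0.055 corner r 0.0684 ang 63.4 spindle in tool cm [2.85 5.16]
t 13.35 pos [0.5925 0.1583 0.0942] yaw -41.51 down [ 0. -0. -1.] F [-0.6 -0.1 -0.9] M [0.04 0.16 0.02] w -0.0001
tool cm [-2.44  2.67  0.02] ('rz', np.float64(-37.51))
```

Bar follows 1:1, torque is just drag. Continuing.

Call:
arm_command([
  {"claw": 0,"x": 0.135,"y": -0.075,"z": 0,"rx": 0,"ry": 0,"rz": 1.5},
  {"claw": 0,"x": 0.135,"y": -0.075,"z": 0,"rx": 0,"ry": 0,"rz": 1.5},
  {"claw": 0,"x": 0.135,"y": -0.075,"z": 0,"rx": 0,"ry": 0,"rz": 1.5},
  {"claw": 0,"x": 0,"y": 0,"z": 0,"rx": 0,"ry": 0,"rz": 0},
])

```text
time_s: 13.68
position: [0.5972, 0.1572, 0.0942]
tool_rot: [[0.693, -0.721, 0.0], [-0.721, -0.693, -0.0], [0.0, -0.0, -1.0]]
ft_force: [-1.1, 1.0, 0.4]
gripper_width: -0.0004
grip_force: 0.5
```

```bash
python3 -c "
from h import *
tq();bar();tq();togo(.5566,.1545,.094,-4)"
```

```text
torque about spindle 0.075 corner r 0.0685 ang 58.7 spindle in tool cm [2.86 5.17]
scene bar 38 -120.8 handle 58 yaw 8.68 mid ang -170.76
side bar 56 -121.1 handle 91 yaw 9.08 mid ang -169.84
torque about spindle 0.028 corner r 0.0685 ang 58.8 spindle in tool cm [2.85 5.17]
t 13.7833 pos [0.5971 0.1572 0.0942] yaw -46.02 down [ 0. -0. -1.] F [-1.1 -0.3 -0.5] M [ 0.04  0.08 -0.03] w -0.0003
tool cm [-2.62  3.1   0.02] ('rz', np.float64(-42.02))
```

Call:
arm_command([
  {"claw": 0,"x": 0.135,"y": -0.075,"z": 0,"rx": 0,"ry": 0,"rz": 1.5},
  {"claw": 0,"x": 0.135,"y": -0.075,"z": 0,"rx": 0,"ry": 0,"rz": 1.5},
  {"claw": 0,"x": 0.135,"y": -0.075,"z": 0,"rx": 0,"ry": 0,"rz": 1.5},
  {"claw": 0,"x": 0.09,"y": -0.05,"z": 0,"rx": 0,"ry": 0,"rz": 1},
  {"claw": 0,"x": 0,"y": 0,"z": 0,"rx": 0,"ry": 0,"rz": 0},
])

```text
time_s: 14.2
position: [0.6024, 0.1554, 0.0941]
tool_rot: [[0.621, -0.784, 0.0], [-0.784, -0.621, -0.0], [0.0, 0.0, -1.0]]
ft_force: [-0.5, 0.6, -0.7]
gripper_width: 0.0003
grip_force: 0.5
```

```bash
python3 -c "
from h import *
tq();bar();tq();togo(.5566,.1545,.094,-4)"
```

```text
torque about spindle 0.054 corner r 0.0685 ang 53.3 spindle in tool cm [2.87 5.17]
scene bar 48 -126.1 handle 65 yaw 9.05 mid ang -170.48
side bar 54 -125.7 handle 81 yaw 8.83 mid ang -170.05
torque about spindle 0.038 corner r 0.0685 ang 53.4 spindle in tool cm [2.87 5.17]
t 14.3 pos [0.6023 0.1554 0.0942] yaw -51.5 down [ 0. -0. -1.] F [-1.1  0.   0.2] M [ 0.07  0.16 -0.02] w 0.0001
tool cm [-2.78  3.64  0.02] ('rz', np.float64(-47.5))
```

Call:
arm_command([
  {"claw": 0,"x": 0.135,"y": -0.075,"z": 0,"rx": 0,"ry": 0,"rz": 1.5},
  {"claw": 0,"x": 0.135,"y": -0.075,"z": 0,"rx": 0,"ry": 0,"rz": 1.5},
  {"claw": 0,"x": 0.135,"y": -0.075,"z": 0,"rx": 0,"ry": 0,"rz": 1.5},
  {"claw": 0,"x": 0.09,"y": -0.05,"z": 0,"rx": 0,"ry": 0,"rz": 1},
  {"claw": 0,"x": 0,"y": 0,"z": 0,"rx": 0,"ry": 0,"rz": 0},
])

```text
time_s: 14.72
position: [0.6074, 0.1531, 0.0941]
tool_rot: [[0.543, -0.839, 0.0], [-0.839, -0.543, -0.0], [0.0, 0.0, -1.0]]
ft_force: [-0.7, 0.8, 0.0]
gripper_width: -0.0002
grip_force: 0.6
```

```bash
python3 -c "
from h import *
tq();bar();tq();togo(.5566,.1545,.094,-4)"
```

```text
torque about spindle 0.009 corner r 0.0686 ang 48.0 spindle in tool cm [2.88 5.17]
scene bar 42 -131.8 handle 62 yaw 10.46 mid ang -170.7
side bar 57 -130.8 handle 87 yaw 8.23 mid ang -170.13
torque about spindle 0.095 corner r 0.0686 ang 48.1 spindle in tool cm [2.88 5.17]
t 14.8167 pos [0.6074 0.1532 0.0942] yaw -57.0 down [ 0. -0. -1.] F [-0.8  1.  -0.5] M [0.11 0.15 0.03] w 0.0
tool cm [-2.88  4.19  0.02] ('rz', np.float64(-53.0))
```

Call:
arm_command([
  {"claw": 0,"x": 0.135,"y": -0.075,"z": 0,"rx": 0,"ry": 0,"rz": 1.5},
  {"claw": 0,"x": 0.135,"y": -0.075,"z": 0,"rx": 0,"ry": 0,"rz": 1.5},
  {"claw": 0,"x": 0.135,"y": -0.075,"z": 0,"rx": 0,"ry": 0,"rz": 1.5},
  {"claw": 0,"x": 0.09,"y": -0.05,"z": 0,"rx": 0,"ry": 0,"rz": 1},
  {"claw": 0,"x": 0,"y": 0,"z": 0,"rx": 0,"ry": 0,"rz": 0},
])

```text
time_s: 15.23
position: [0.6123, 0.1503, 0.0941]
tool_rot: [[0.461, -0.887, 0.0], [-0.887, -0.461, -0.0], [0.0, 0.0, -1.0]]
ft_force: [-1.5, 1.2, -0.3]
gripper_width: 0.0002
grip_force: 0.6
```

```bash
python3 -c "
from h import *
tq();bar();tq();togo(.5566,.1545,.094,-4);print(arm.state()['joints'])"
```

```text
torque about spindle 0.088 corner r 0.0686 ang 42.6 spindle in tool cm [2.89 5.18]
scene bar 41 -136.8 handle 62 yaw 7.43 mid ang -170.86
side bar 58 -136.3 handle 93 yaw 8.24 mid ang -169.93
torque about spindle 0.043 corner r 0.0686 ang 42.7 spindle in tool cm [2.89 5.18]
t 15.3333 pos [0.6122 0.1504 0.0942] yaw -62.47 down [ 0. -0. -1.] F [-0.8  0.6  0. ] M [ 0.16  0.21 -0.02] w -0.0005
tool cm [-2.94  4.74  0.02] ('rz', np.float64(-58.47))
[-0.54112182  0.6915298   0.32819988  1.70059062 -0.29103442  0.79767688
 -2.73947851]
```

Joint 7 is near its limit (-2.74 of -2.76). I'll back off the bar, turn the tool back 35°, and resume with the inner finger corner leading.

Call:
arm_command([
  {"claw": 0,"x": -0.8,"y": 0,"z": 0,"rx": 0,"ry": 0,"rz": 0},
  {"claw": 0,"x": -1.2,"y": 0,"z": 0,"rx": 0,"ry": 0,"rz": 0},
  {"claw": 0,"x": 0,"y": 0,"z": 0,"rx": 0,"ry": 0,"rz": -7},
  {"claw": 0,"x": 0,"y": 0,"z": 0,"rx": 0,"ry": 0,"rz": -7},
  {"claw": 0,"x": 0,"y": 0,"z": 0,"rx": 0,"ry": 0,"rz": -7},
  {"claw": 0,"x": 0,"y": 0,"z": 0,"rx": 0,"ry": 0,"rz": -7},
  {"claw": 0,"x": 0,"y": 0,"z": 0,"rx": 0,"ry": 0,"rz": -7},
  {"claw": 0,"x": 0,"y": 0,"z": 0,"rx": 0,"ry": 0,"rz": 0},
  {"claw": 0,"x": 0,"y": 0,"z": 0,"rx": 0,"ry": 0,"rz": 0},
])

```text
time_s: 16.08
position: [0.6031, 0.1682, 0.0944]
tool_rot: [[0.885, -0.465, 0.0], [-0.465, -0.885, 0.001], [0.0, -0.001, -1.0]]
ft_force: [-0.2, 0.1, -0.2]
gripper_width: -0.0001
grip_force: 0.0
```

```bash
sed -i "s/-R\[:2,1\]\*.0145-c/+R[:2,1]*.0145-c/" h.py; python3 -c "
from h import *
togo(.6183,.1736,.094,-27);tq();bar();print(arm.state()['joints'])"
```

```text
t 16.0833 pos [0.6031 0.1682 0.0944] yaw -27.72 down [ 0.     0.001 -1.   ] F [-0.2  0.1 -0.2] M [0.   0.01 0.04] w -0.0001
tool cm [ 1.09 -1.19  0.04] ('rz', np.float64(-0.72))
torque about spindle 0.054 corner r 0.056 ang 61.9 spindle in tool cm [1.06 7.05]
scene bar 40 -136.8 handle 61 yaw 7.55 mid ang -170.61
side bar 54 -137.0 handle 94 yaw 9.39 mid ang -169.66
[-0.49341016  0.67117518  0.21207543  1.70783829 -0.18680334  0.78212848
 -2.24726427]
```

Call:
arm_command([
  {"claw": 0,"x": 0.5,"y": -0.6,"z": 0,"rx": 0,"ry": 0,"rz": 0},
  {"claw": 0,"x": 0.6,"y": -0.6,"z": 0,"rx": 0,"ry": 0,"rz": 0},
  {"claw": 0,"x": 0.3,"y": 0.14,"z": 0,"rx": 0,"ry": 0,"rz": 0},
  {"claw": 0,"x": 0.3,"y": 0.14,"z": 0,"rx": 0,"ry": 0,"rz": 0},
  {"claw": 0,"x": 0.3,"y": 0.14,"z": 0,"rx": 0,"ry": 0,"rz": 0},
  {"claw": 0,"x": 0.15,"y": 0.07,"z": 0,"rx": 0,"ry": 0,"rz": 0},
  {"claw": 0,"x": 0,"y": 0,"z": 0,"rx": 0,"ry": 0,"rz": 0},
  {"claw": 0,"x": 0,"y": 0,"z": 0,"rx": 0,"ry": 0,"rz": 0},
])

```text
time_s: 16.85
position: [0.6252, 0.164, 0.0941]
tool_rot: [[0.887, -0.463, -0.0], [-0.463, -0.887, -0.0], [-0.0, 0.0, -1.0]]
ft_force: [0.1, 0.1, 0.9]
gripper_width: -0.0
grip_force: 0.0
```

```bash
python3 -c "
from h import *
togo(.6257,.1641,.094,-27);tq();bar()"
```

```text
t 16.85 pos [0.6252 0.164  0.0941] yaw -27.55 down [-0. -0. -1.] F [0.1 0.1 0.9] M [ 0.02 -0.    0.  ] w -0.0
tool cm [ 0.04 -0.03  0.01] ('rz', np.float64(-0.55))
torque about spindle 0.004 corner r 0.0664 ang 43.0 spindle in tool cm [-1.11  7.71]
scene bar 41 -137.1 handle 59 yaw 7.61 mid ang -170.64
side bar 58 -137.5 handle 88 yaw 8.86 mid ang -169.99
```

Call:
arm_command([
  {"claw": 0,"x": 0.2,"y": 0.03,"z": 0,"rx": 0,"ry": 0,"rz": 1.5},
  {"claw": 0,"x": 0.2,"y": 0.03,"z": 0,"rx": 0,"ry": 0,"rz": 1.5},
  {"claw": 0,"x": 0.2,"y": 0.03,"z": 0,"rx": 0,"ry": 0,"rz": 1.5},
  {"claw": 0,"x": 0.135,"y": 0.02,"z": 0,"rx": 0,"ry": 0,"rz": 1},
  {"claw": 0,"x": 0,"y": 0,"z": 0,"rx": 0,"ry": 0,"rz": 0},
])

```text
time_s: 17.37
position: [0.6314, 0.1596, 0.0941]
tool_rot: [[0.838, -0.546, 0.0], [-0.546, -0.838, -0.0], [0.0, 0.0, -1.0]]
ft_force: [-0.1, 1.5, 0.0]
gripper_width: 0.0
grip_force: 0.4
```

```bash
python3 -c "
from h import *
tq();bar();tq();togo(.6257,.1641,.094,-27)"
```

```text
torque about spindle 0.09 corner r 0.0668 ang 37.5 spindle in tool cm [-1.12  7.75]
scene bar 40 -140.3 handle 58 yaw 8.47 mid ang -170.55
side bar 59 -141.5 handle 88 yaw 8.04 mid ang -169.91
torque about spindle 0.024 corner r 0.0668 ang 37.6 spindle in tool cm [-1.11  7.75]
t 17.4667 pos [0.6313 0.1598 0.0942] yaw -33.01 down [ 0. -0. -1.] F [-0.4 -0.3  0.6] M [0.05 0.09 0.01] w 0.0003
tool cm [-0.7  -0.06  0.02] ('rz', np.float64(-6.01))
```

In contact, bar moving. Continue the same way.

Call:
arm_command([
  {"claw": 0,"x": 0.2,"y": 0.03,"z": 0,"rx": 0,"ry": 0,"rz": 1.5},
  {"claw": 0,"x": 0.2,"y": 0.03,"z": 0,"rx": 0,"ry": 0,"rz": 1.5},
  {"claw": 0,"x": 0.135,"y": 0.02,"z": 0,"rx": 0,"ry": 0,"rz": 1},
  {"claw": 0,"x": 0.135,"y": 0.02,"z": 0,"rx": 0,"ry": 0,"rz": 1},
  {"claw": 0,"x": 0,"y": 0,"z": 0,"rx": 0,"ry": 0,"rz": 0},
])

```text
time_s: 17.88
position: [0.6362, 0.1551, 0.0941]
tool_rot: [[0.787, -0.617, -0.0], [-0.617, -0.787, 0.0], [-0.0, -0.0, -1.0]]
ft_force: [-1.7, 0.8, -0.2]
gripper_width: 0.0001
grip_force: 0.8
```

```bash
python3 -c "
from h import *
tq();bar();tq();togo(.6257,.1641,.094,-27)"
```

```text
torque about spindle 0.138 corner r 0.0668 ang 32.7 spindle in tool cm [-1.09  7.76]
scene bar 40 -146.9 handle 53 yaw 10.19 mid ang -171.05
side bar 56 -145.7 handle 89 yaw 8.24 mid ang -169.72
torque about spindle 0.106 corner r 0.0668 ang 32.8 spindle in tool cm [-1.1   7.76]
t 17.9833 pos [0.6361 0.1552 0.0941] yaw -38.01 down [-0. -0. -1.] F [-1.1  1.4 -0.7] M [ 0.22  0.21 -0.03] w 0.0002
tool cm [-1.37 -0.06  0.01] ('rz', np.float64(-11.01))
```

Call:
arm_command([
  {"claw": 0,"x": 0.135,"y": 0.02,"z": 0,"rx": 0,"ry": 0,"rz": 1},
  {"claw": 0,"x": 0.135,"y": 0.02,"z": 0,"rx": 0,"ry": 0,"rz": 1},
  {"claw": 0,"x": 0.135,"y": 0.02,"z": 0,"rx": 0,"ry": 0,"rz": 1},
  {"claw": 0,"x": 0,"y": 0,"z": 0,"rx": 0,"ry": 0,"rz": 0},
])

```text
time_s: 18.32
position: [0.6391, 0.1519, 0.0942]
tool_rot: [[0.753, -0.658, 0.0], [-0.658, -0.753, -0.0], [0.0, -0.0, -1.0]]
ft_force: [-0.3, 1.2, -0.1]
gripper_width: 0.0001
grip_force: 1.0
```

```bash
python3 -c "
from h import *
tq();bar();tq();togo(.6257,.1641,.094,-27)"
```

```text
torque about spindle 0.08 corner r 0.0668 ang 29.5 spindle in tool cm [-1.12  7.75]
scene bar 42 -150.7 handle 61 yaw 8.96 mid ang -170.68
side bar 58 -148.5 handle 89 yaw 9.41 mid ang -169.87
torque about spindle 0.117 corner r 0.0668 ang 29.6 spindle in tool cm [-1.12  7.75]
t 18.4167 pos [0.639  0.1519 0.0942] yaw -41.03 down [ 0. -0. -1.] F [-0.8  1.2  0.3] M [0.31 0.1  0.01] w -0.0001
tool cm [-1.8  -0.04  0.02] ('rz', np.float64(-14.03))
```

Call:
arm_command([
  {"claw": 0,"x": 0.135,"y": 0.02,"z": 0,"rx": 0,"ry": 0,"rz": 1},
  {"claw": 0,"x": 0.135,"y": 0.02,"z": 0,"rx": 0,"ry": 0,"rz": 1},
  {"claw": 0,"x": 0.135,"y": 0.02,"z": 0,"rx": 0,"ry": 0,"rz": 1},
  {"claw": 0,"x": 0.07,"y": 0.01,"z": 0,"rx": 0,"ry": 0,"rz": 0.5},
  {"claw": 0,"x": 0,"y": 0,"z": 0,"rx": 0,"ry": 0,"rz": 0},
])

```text
time_s: 18.83
position: [0.6418, 0.1487, 0.0941]
tool_rot: [[0.713, -0.702, -0.0], [-0.702, -0.713, 0.0], [-0.0, 0.0, -1.0]]
ft_force: [-1.5, 3.0, 0.0]
gripper_width: 0.0001
grip_force: 1.9
```

```bash
python3 -c "
from h import *
tq();bar();tq();togo(.6257,.1641,.094,-27)"
```

```text
torque about spindle 0.262 corner r 0.0668 ang 26.5 spindle in tool cm [-1.07  7.77]
scene bar 40 -153.0 handle 58 yaw 6.1 mid ang -172.19
side bar 60 -151.2 handle 89 yaw 6.62 mid ang -171.03
torque about spindle 0.215 corner r 0.0668 ang 26.5 spindle in tool cm [-1.07  7.77]
t 18.9333 pos [0.6418 0.1487 0.0941] yaw -44.5 down [-0.  0. -1.] F [-0.9  2.3  0.1] M [0.66 0.36 0.03] w 0.0
tool cm [-2.23  0.03  0.01] ('rz', np.float64(-17.5))
```

Jam contact: torque 0.24 N m and the handle has started to swing. Fine steps from here.

Call:
arm_command([
  {"claw": 0,"x": 0.068,"y": 0.01,"z": 0,"rx": 0,"ry": 0,"rz": 0.5},
  {"claw": 0,"x": 0.068,"y": 0.01,"z": 0,"rx": 0,"ry": 0,"rz": 0.5},
  {"claw": 0,"x": 0,"y": 0,"z": 0,"rx": 0,"ry": 0,"rz": 0},
  {"claw": 0,"x": 0,"y": 0,"z": 0,"rx": 0,"ry": 0,"rz": 0},
])

```text
time_s: 19.27
position: [0.6428, 0.1473, 0.0942]
tool_rot: [[0.701, -0.713, 0.0], [-0.713, -0.701, -0.0], [0.0, -0.0, -1.0]]
ft_force: [-1.6, 2.7, -0.2]
gripper_width: 0.0
grip_force: 1.8
```

```bash
python3 -c "
from h import *
tq();bar();tq();togo(.6257,.1641,.094,-27)"
```

```text
torque about spindle 0.229 corner r 0.0668 ang 25.2 spindle in tool cm [-1.1   7.76]
scene bar 39 -155.1 handle 62 yaw 5.33 mid ang -173.43
side bar 56 -152.6 handle 88 yaw 6.24 mid ang -172.62
torque about spindle 0.255 corner r 0.0668 ang 25.2 spindle in tool cm [-1.11  7.76]
t 19.3667 pos [0.6428 0.1473 0.0942] yaw -45.52 down [ 0. -0. -1.] F [-1.7  3.5  0.3] M [ 0.69  0.3  -0.05] w -0.0001
tool cm [-2.4   0.04  0.02] ('rz', np.float64(-18.52))
```

Call:
arm_command([
  {"claw": 0,"x": 0.068,"y": 0.01,"z": 0,"rx": 0,"ry": 0,"rz": 0.5},
  {"claw": 0,"x": 0,"y": 0,"z": 0,"rx": 0,"ry": 0,"rz": 0},
  {"claw": 0,"x": 0,"y": 0,"z": 0,"rx": 0,"ry": 0,"rz": 0},
])

```text
time_s: 19.62
position: [0.6431, 0.1469, 0.0941]
tool_rot: [[0.694, -0.719, -0.0], [-0.719, -0.694, 0.0], [-0.0, 0.0, -1.0]]
ft_force: [-2.3, 3.6, 0.7]
gripper_width: 0.0002
grip_force: 2.1
```

```bash
python3 -c "
from h import *
tq();bar();tq();togo(.6257,.1641,.094,-27)"
```

```text
torque about spindle 0.346 corner r 0.0668 ang 24.9 spindle in tool cm [-1.08  7.76]
scene bar 39 -153.8 handle 60 yaw 7.24 mid ang -173.79
side bar 58 -153.4 handle 86 yaw 4.16 mid ang -172.94
torque about spindle 0.312 corner r 0.0668 ang 24.9 spindle in tool cm [-1.09  7.76]
t 19.7167 pos [0.6431 0.1469 0.0942] yaw -46.01 down [-0.  0. -1.] F [-1.9  3.7  0.2] M [ 0.84  0.34 -0.01] w 0.0003
tool cm [-2.45  0.06  0.02] ('rz', np.float64(-19.01))
```

Call:
arm_command([
  {"claw": 0,"x": 0.05,"y": 0.01,"z": 0,"rx": 0,"ry": 0,"rz": 0.3},
  {"claw": 0,"x": 0,"y": 0,"z": 0,"rx": 0,"ry": 0,"rz": 0},
  {"claw": 0,"x": 0,"y": 0,"z": 0,"rx": 0,"ry": 0,"rz": 0},
])

```text
time_s: 19.97
position: [0.6433, 0.1466, 0.0941]
tool_rot: [[0.691, -0.723, -0.0], [-0.723, -0.691, 0.0], [-0.0, -0.0, -1.0]]
ft_force: [-1.6, 4.3, 1.0]
gripper_width: -0.0003
grip_force: 2.5
```

```bash
cat > t.py <<'E'
from h import *
T=[]
for i in range(5):
    s=arm.state(); c=np.array([.5797,.1008]); d=s['position'][:2]-c; F=s['ft_force']
    R=s['tool_rot']; K=d+R[:2,0]*.011+R[:2,1]*.0145
    T.append([d[0]*F[1]-d[1]*F[0]+s['moment'][2], K[0]*F[1]-K[1]*F[0],*F,*(s['position'][:2]*1e3)]); 
    if i<4: arm.grab_frame('wrist')
T=np.array(T); print('torque wrench/corner',T[:,:2].mean(0).round(3),'F',T[:,2:5].mean(0).round(2),'max',T[:,0].max().round(3),'pos',T[-1,5:].round(2),s['time_s'])
E
python3 t.py; python3 -c "
from h import *
bar()"
```

```text
torque wrench/corner [0.38  0.342] F [-2.37  4.54  0.14] max 0.445 pos [643.32 146.6 ] 20.1667
scene bar 40 -154.6 handle 48 yaw 5.28 mid ang -173.55
side bar 60 -153.5 handle 92 yaw 6.35 mid ang -172.67
```

Call:
arm_command([
  {"claw": 0,"x": 0.05,"y": 0.01,"z": 0,"rx": 0,"ry": 0,"rz": 0.3},
  {"claw": 0,"x": 0.03,"y": 0,"z": 0,"rx": 0,"ry": 0,"rz": 0.2},
  {"claw": 0,"x": 0,"y": 0,"z": 0,"rx": 0,"ry": 0,"rz": 0},
  {"claw": 0,"x": 0,"y": 0,"z": 0,"rx": 0,"ry": 0,"rz": 0},
])

```text
time_s: 20.6
position: [0.6436, 0.1462, 0.0941]
tool_rot: [[0.685, -0.729, -0.001], [-0.729, -0.685, 0.001], [-0.001, 0.0, -1.0]]
ft_force: [-3.0, 4.8, 1.3]
gripper_width: 0.0
grip_force: 2.8
```

```bash
python3 t.py
```

```text
torque wrench/corner [0.407 0.364] F [-2.51  4.84  0.65] max 0.453 pos [643.65 146.24] 20.8
```

Call:
arm_command([
  {"claw": 0,"x": 0.07,"y": 0.01,"z": 0,"rx": 0,"ry": 0,"rz": 0.4},
  {"claw": 0,"x": 0.06,"y": 0.01,"z": 0,"rx": 0,"ry": 0,"rz": 0.4},
  {"claw": 0,"x": 0,"y": 0,"z": 0,"rx": 0,"ry": 0,"rz": 0},
  {"claw": 0,"x": 0,"y": 0,"z": 0,"rx": 0,"ry": 0,"rz": 0},
])

```text
time_s: 21.13
position: [0.6442, 0.1456, 0.0941]
tool_rot: [[0.675, -0.738, -0.001], [-0.738, -0.675, 0.001], [-0.001, -0.0, -1.0]]
ft_force: [-2.8, 5.3, 0.6]
gripper_width: -0.0
grip_force: 3.3
```

```bash
python3 t.py
```

```text
torque wrench/corner [0.515 0.452] F [-2.97  6.08  0.37] max 0.613 pos [644.14 145.62] 21.3333
```

Call:
arm_command([
  {"claw": 0,"x": 0.07,"y": 0.01,"z": 0,"rx": 0,"ry": 0,"rz": 0.3},
  {"claw": 0,"x": 0.07,"y": 0.01,"z": 0,"rx": 0,"ry": 0,"rz": 0.3},
  {"claw": 0,"x": 0.05,"y": 0.01,"z": 0,"rx": 0,"ry": 0,"rz": 0.2},
  {"claw": 0,"x": 0,"y": 0,"z": 0,"rx": 0,"ry": 0,"rz": 0},
  {"claw": 0,"x": 0,"y": 0,"z": 0,"rx": 0,"ry": 0,"rz": 0},
])

```text
time_s: 21.75
position: [0.6448, 0.1449, 0.094]
tool_rot: [[0.665, -0.747, -0.002], [-0.747, -0.665, 0.002], [-0.003, -0.0, -1.0]]
ft_force: [-2.9, 7.2, 1.2]
gripper_width: 0.0
grip_force: 4.1
```

```bash
python3 t.py; python3 -c "
from h import *
bar();print(arm.state()['joints'][6])"
```

```text
torque wrench/corner [0.598 0.538] F [-3.54  7.24  0.57] max 0.707 pos [644.74 144.89] 21.95
scene bar 38 -156.9 handle 58 yaw 6.44 mid ang -173.76
side bar 56 -154.6 handle 87 yaw 7.12 mid ang -172.94
-2.4920115218590437
```

Call:
arm_command([
  {"claw": 0,"x": 0.08,"y": 0.01,"z": 0,"rx": 0,"ry": 0,"rz": 0.4},
  {"claw": 0,"x": 0.08,"y": 0.01,"z": 0,"rx": 0,"ry": 0,"rz": 0.4},
  {"claw": 0,"x": 0.08,"y": 0.01,"z": 0,"rx": 0,"ry": 0,"rz": 0.4},
  {"claw": 0,"x": 0,"y": 0,"z": 0,"rx": 0,"ry": 0,"rz": 0},
  {"claw": 0,"x": 0,"y": 0,"z": 0,"rx": 0,"ry": 0,"rz": 0},
])

```text
time_s: 22.47
position: [0.6456, 0.1439, 0.0938]
tool_rot: [[0.649, -0.761, -0.003], [-0.761, -0.649, 0.003], [-0.004, 0.0, -1.0]]
ft_force: [-4.4, 8.3, 1.5]
gripper_width: 0.0004
grip_force: 5.1
```

```bash
python3 t.py
```

```text
torque wrench/corner [0.756 0.681] F [-4.85  9.    1.15] max 0.836 pos [645.58 143.9 ] 22.6667
```

Call:
arm_command([
  {"claw": 0,"x": 0.07,"y": 0.01,"z": 0,"rx": 0,"ry": 0,"rz": 0.3},
  {"claw": 0,"x": 0.07,"y": 0.01,"z": 0,"rx": 0,"ry": 0,"rz": 0.3},
  {"claw": 0,"x": 0.05,"y": 0.01,"z": 0,"rx": 0,"ry": 0,"rz": 0.2},
  {"claw": 0,"x": 0,"y": 0,"z": 0,"rx": 0,"ry": 0,"rz": 0},
  {"claw": 0,"x": 0,"y": 0,"z": 0,"rx": 0,"ry": 0,"rz": 0},
])

```text
time_s: 23.08
position: [0.6461, 0.1431, 0.0938]
tool_rot: [[0.639, -0.769, -0.004], [-0.769, -0.639, 0.004], [-0.005, 0.0, -1.0]]
ft_force: [-6.5, 10.6, 1.9]
gripper_width: 0.0002
grip_force: 5.9
```

```bash
python3 t.py
```

```text
torque wrench/corner [0.954 0.838] F [-6.23 10.98  1.81] max 1.013 pos [646.17 143.14] 23.2833
```

Torque is 0.84–0.95 N m at 12.6 N, which is about 0.9. Backing off and rising.

Call:
arm_command([
  {"claw": 0,"x": -0.4,"y": -0.1,"z": 0,"rx": 0,"ry": 0,"rz": 0},
  {"claw": 0,"x": -0.8,"y": -0.3,"z": 0,"rx": 0,"ry": 0,"rz": 0},
  {"claw": 0,"x": -1.2,"y": -0.4,"z": 0,"rx": 0,"ry": 0,"rz": 0},
  {"claw": 0,"x": 0,"y": 0,"z": -2,"rx": 0,"ry": 0,"rz": 0},
  {"claw": 0,"x": 0,"y": 0,"z": -3.5,"rx": 0,"ry": 0,"rz": 0},
  {"claw": 0,"x": 0,"y": 0,"z": -3.5,"rx": 0,"ry": 0,"rz": 0},
  {"claw": 0,"x": 0,"y": 0,"z": -1,"rx": 0,"ry": 0,"rz": 0},
  {"claw": 0,"x": 0,"y": 0,"z": 0,"rx": 0,"ry": 0,"rz": 0},
  {"claw": 0,"x": 0,"y": 0,"z": 0,"rx": 0,"ry": 0,"rz": 0},
])

```text
time_s: 24.03
position: [0.6393, 0.1626, 0.1945]
tool_rot: [[0.637, -0.771, 0.002], [-0.771, -0.637, -0.0], [0.001, -0.001, -1.0]]
ft_force: [-0.6, 0.5, -1.0]
gripper_width: 0.0001
grip_force: 0.0
```

```bash
python3 -c "
from h import *
togo(.6,.15,.2);bar()
g=grab('side');C=cloud(g);d=C[...,:2]-np.array([.5797,.1008]);r=np.hypot(d[...,0],d[...,1]);a=np.degrees(np.arctan2(d[...,1],d[...,0]))
m=(abs(C[...,2]-.07)<.006)&(r>.12)&(r<.21)&(abs(abs(a)-173)<12);print('handle end r',r[m].max(),'z',np.median(C[m][:,2]))
"
```

```text
t 24.0333 pos [0.6393 0.1626 0.1945] yaw -50.44 down [ 0.002 -0.    -1.   ] F [-0.6  0.5 -1. ] M [-0.    0.04  0.03] w 0.0001
tool cm [-1.53  3.83 -0.56] 
scene bar 37 -155.3 handle 58 yaw 5.96 mid ang -173.49
side bar 58 -154.5 handle 84 yaw 7.37 mid ang -172.95
handle end r 0.1884297517355999 z 0.06625362307278096
```

```bash
python3 -c "
from cell import arm
print(arm.close_job())"
```

```text
the job is handed in; nothing more can be done
None
```

The job is handed in (no verdict was returned): the 36 mm spanner is on the adjusting nut with its handle swung about 3° clockwise onto the guard pillar, the jam nut is nipped up to about 0.9 N m (0.84–0.95 by my two estimates), and the arm is clear after about 24 s.

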